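Get the bar stock out before forging

TASK

Get the steel bars ready for the smith: turn the swing tab on the wooden stock case a quarter turn aside, lift the aluminium cover out of its frame, and stand every bar you find in the case upright in the square sockets of the stand. When all the bars are standing, put the cover back flat and fully down in its frame and turn the tab back square over it. Leave the other things on the bench where they are.

Things in the scene. Friction and masses are not known exactly. Their poses are not given: they have to be found in the camera images.
- case: Stock case: fixed wooden box 224 mm (x) x 220 mm (y), 66 mm high, origin at its underside centre on the bench, z up. Opening inside its ledge 184 x 180 mm, floor 6 mm above the bench. Inside, two cross rests along x, 12 mm wide, at y = +-45 mm, tops 43 mm above the bench, carry the bars.
- cover_home (a point): Point of the case, 80 mm above its origin, with its axes: where cover_grip lies when the cover is home. The cover rests on a ledge 60 mm above the bench in a 208 x 204 mm recess whose 8 mm thick walls rise 6 mm above that ledge.
- tab_hinge (a point): The vertical pivot of the swing tab, outside the middle of the case's -x wall (towards the robot), 120 mm from the case's centre, 73 mm above the bench.
- tab (a joint): Angle of the swing tab about its vertical pivot (rad, counter-clockwise from above is positive). At 0 it points along the case's +x, over the cover's edge; about 1.6 is turned a quarter turn aside, along the wall and clear of the cover. Range -0.3 to 1.8; it stays where it is left (light friction, under 2 N at its knob).
- tab_knob (a point): Centre of the upright round steel knob on the tab, 16 mm diameter, 27 mm high (77 to 104 mm above the bench), 42 mm from the pivot. The tab is a bar 60 x 16 x 8 mm, 69 to 77 mm above the bench, about 4 mm over the cover.
- cover_grip (a point): Centre of the cover's upright grip bar (12 mm thick along the cover's x, 80 mm long along y, 30 mm high; z up). Cover: loose aluminium plate 198 mm (x) x 194 mm (y) x 5 mm, about 0.35 kg; underside 20 mm below this point, top face 15 mm below. 5 mm of play each side in its frame; turned end for end it fits as well.
- bar1_mid (a point): Centre of a loose plain steel bar, 16 mm (its x) x 150 mm (its y) x 12 mm (its z), 0.15 to 0.3 kg. Two or three such bars lie in the case, level and side by side along the case's y, about 52 mm apart, on the rests, centre 49 mm above the bench; None if this one is absent.
- bar2_mid (a point): Centre of a loose plain steel bar, 16 mm (its x) x 150 mm (its y) x 12 mm (its z), 0.15 to 0.3 kg. Two or three such bars lie in the case, level and side by side along the case's y, about 52 mm apart, on the rests, centre 49 mm above the bench; None if this one is absent.
- bar3_mid (a point): Centre of a loose plain steel bar, 16 mm (its x) x 150 mm (its y) x 12 mm (its z), 0.15 to 0.3 kg. Two or three such bars lie in the case, level and side by side along the case's y, about 52 mm apart, on the rests, centre 49 mm above the bench; None if this one is absent.
- stand: Loose heavy steel stand, 3 kg: base plate 230 mm (x) x 115 mm (y) x 6 mm with three upright square tubes in a row along its x, 78 mm apart. Origin at the centre of its underside, z up.
- socket1 (a point): Centre of the mouth of a square tube of the stand: 42 x 42 mm inside, walls 3 mm, mouth 78 mm above the bench, inner floor 72 mm below the mouth. A bar may lean in it.
- socket2 (a point): Centre of the mouth of a square tube of the stand: 42 x 42 mm inside, walls 3 mm, mouth 78 mm above the bench, inner floor 72 mm below the mouth. A bar may lean in it.
- socket3 (a point): Centre of the mouth of a square tube of the stand: 42 x 42 mm inside, walls 3 mm, mouth 78 mm above the bench, inner floor 72 mm below the mouth. A bar may lean in it.
- mat_mid (a point): Centre of the top of a bare black rubber mat on the bench, 240 mm (x) x 220 mm (y), 4 mm thick, fixed: a clear place to lay the cover meanwhile.
- brush: Bystander, leave alone: hand brush, about 200 mm. Origin at its underside.
- tin: Bystander, leave alone: small painted tin, 66 mm across, 100 mm high. Origin at its underside.
- mug: Bystander, leave alone: white mug, 80 mm across, 90 mm high. Origin at its underside.
- tongs: Bystander, leave alone: dark steel tongs, about 220 mm. Origin at its underside.
- offcut: Bystander, leave alone: dark steel block 60 x 40 x 20 mm. Origin at its underside.

How it is judged:
On the way, in this order (a step that is already met when the one before it is completed fails the run):
1. the tab is turned aside, the cover still in its frame (value of joint tab above 1.2 rad and distance between cover_grip and cover_home below 0.012 m and z of cover_grip in the frame of cover_home below 0.0025 m and angle between cover_grip's own z axis and vertical below 0.025 rad), for 0.1 s.
2. the cover is lifted out of its frame (distance between cover_grip and cover_home above 0.08 m), for 0.2 s.
3. every bar stands in the stand, before the cover is put back (angle between the y axis of each of bar1_mid, bar2_mid, bar3_mid and the z axis of stand, either way round below 0.6 rad and (distance between bar1_mid and socket1 below 0.035 m or distance between bar1_mid and socket2 below 0.035 m or distance between bar1_mid and socket3 below 0.035 m) and linear speed of each of bar1, bar2, bar3 below 0.03 m/s and (distance between bar2_mid and socket1 below 0.035 m or distance between bar2_mid and socket2 below 0.035 m or distance between bar2_mid and socket3 below 0.035 m) and (distance between bar3_mid and socket1 below 0.035 m or distance between bar3_mid and socket2 below 0.035 m or distance between bar3_mid and socket3 below 0.035 m) and distance between cover_grip and cover_home above 0.08 m), for 0.3 s.
4. the cover is back in its frame and the tab over it (distance between cover_grip and cover_home below 0.012 m and z of cover_grip in the frame of cover_home below 0.0025 m and angle between cover_grip's own z axis and vertical below 0.025 rad and value of joint tab below 0.35 rad), for 0.2 s.
At the end, for the whole second after the job is handed in: Every bar present stands in a socket (centre within 35 mm of a mouth centre, leaning under 0.6 rad), stand upright; cover flat on its ledge (grip within 12 mm of home, at most 2.5 mm high, tilt under 0.025 rad); tab over it (below 0.35 rad); all at rest (all of step 4 and angle between the y axis of each of bar1_mid, bar2_mid, bar3_mid and the z axis of stand, either way round below 0.6 rad and (distance between bar1_mid and socket1 below 0.035 m or distance between bar1_mid and socket2 below 0.035 m or distance between bar1_mid and socket3 below 0.035 m) and linear speed of each of bar1, bar2, bar3 below 0.03 m/s and (distance between bar2_mid and socket1 below 0.035 m or distance between bar2_mid and socket2 below 0.035 m or distance between bar2_mid and socket3 below 0.035 m) and (distance between bar3_mid and socket1 below 0.035 m or distance between bar3_mid and socket2 below 0.035 m or distance between bar3_mid and socket3 below 0.035 m) and angle between stand's own z axis and vertical below 0.05 rad and linear speed of cover below 0.02 m/s); the robot touches nothing.
It fails at once if a bystander is moved more than 60 mm (distance of any of brush, tin, mug, tongs, offcut from where it was at the start of the episode above 0.06 m).
Of bar1, bar2, bar3 only 2 to 3 are there at a start; the rules pass over those that are not, and their reading is None.
At some moment in a run one of stand may be knocked a few centimetres aside while the robot is not near it.
Once in a run the grip may slacken for a moment while it holds something.
It also fails if it takes over 208 s, if anything falls off the work surface, if the arm or the gripper's body presses on something with over 40 N, if the wrist force passes 120 N, or if a joint passes its speed limit or range.

ROBOT

A 7-joint arm with a two-finger parallel gripper is mounted at the origin on the work surface. World frame = base frame: x ahead of the robot, y to its left, z up, the work surface at z = 0. Lengths are in m, angles in rad, forces in N, time in s.
With the tool pointing down it reaches from about 0.425 to 0.875 m from the base axis. Payload 9.9 kg.
Tool frame: the origin (TCP) lies at the very end of the fingers, on their centre line; the grasp point (between the pads) lies 19 mm behind it; x points along the fingers, z is the direction in which the jaws open and shut, and the axes are right-handed (so a half turn about x gives the same grasp; the last joint's range is limited). The gripper opens to 85 mm and grips with 20 to 120 N. Pads are 22 mm wide; open, the fingers measure 114 mm over their backs; the gripper's body (76 mm by 85 mm) begins 54 mm behind the grasp point. The pads swing forward as they close: fully open they stand 13 mm farther back than shut.
Start: joints at [1.199, 0.576, 0.025, 1.437, -0.015, 1.129, -0.057], TCP at [0.192, -0.647, 0.231] pointing down, gripper open.
Joint ranges: [-2.76, 2.76], [-0.34, 2.15], [-1.52, 1.57], [0.19, 2.46], [-1.09, 4.23], [0.17, 1.99], [-2.82, 2.82]. Speed limits (rad/s): [2.22, 2.22, 3.01, 3.01, 3.14, 3.14, 3.14].

INTERFACE

Orientations are given as [roll, pitch, yaw] about the fixed x, y, z axes, in that order (R = Rz(yaw) Ry(pitch) Rx(roll)).
In Python, from bench import bot gives the robot as it stands.
- The arm moves only by the tool step_arm, never from a script. Its arguments are lists of equal length, an entry for each row: "jaw": the closure in counts, from 0 (fully open) to 255 (shut); "linear": the shift along the tool's x, y, z in mm, a list of three; "turn": the turn about the tool's x in degrees. In form: {"jaw": [jaw, ...], "linear": [[dx, dy, dz], ...], "turn": [turn, ...]}. A call has exactly 5 rows; each row is the pose to reach, as a shift and turn from the pose commanded when the call began, along the tool's axes at that moment; what a row does not reach only later rows make up. A row lasts 1/8 s, in which the tool goes at most 62.5 mm and 10.7 degrees, less where a joint would pass 70% of its speed; a pose out of reach is approached as far as the arm can. A call with a gripper value outside its range is refused whole. The fingers move at their own pace and stop on an object; the grip force is fixed at half the most. Time passes only in rows, so rows that repeat a pose let the fingers close, or fill a call up. It gives the time, the measured TCP pose, the force and the opening at its end, in the units of the state.
- bot.read_state(): the state, without advancing time (a new reading comes with each control period).
- bot.read_camera(name): name is "scene" or "top"; returns (picture, depth): 400x640x3 uint8, red, green, blue; 400x640 float32, m along the optical axis (not along the pixel's ray), 0 where there is no reading.
- bot.camera_params(name): a dict with "K" (3x3 intrinsics, pixels), "dist_coeffs" ([k1, k2, p1, p2, k3] as OpenCV has them; the pictures are not rectified), "cam_to_world" (4x4, takes a point from camera to world coordinates). Camera axes: x right, y down, z forward; pixel columns grow to the right and rows downward; lengths in m; the calibration is good to about 2 mm. A picture is of the moment at which its call begins. camera_params takes no time and is no camera call.
- bot.close_job(): hands the job in, once; it reports no verdict.
Trained networks look in the newest picture that a camera, given by its name, has taken for a name from the list of things; names that differ only in an ending like _2 or _b are one class to them, and where a whole thing is asked for, a point or a joint stands for the part that bears it (a point fixed in the world has none). Each returns a list of dicts, best first, with "confidence" (0 to 1); they miss things now and then, are a little off and sometimes report something else, mostly with a low value. They report only what shows in the picture. A call takes as long as a camera call.
- bot.find_in(camera, query): "at" ([x, y, z] in m, in world coordinates, good to about 4 mm: the middle of the surface that is visible of it).
The state is a dict: "clock": time; "qpos": joint angles; "qvel": joint speeds; "joint_torque": joint torques, N m; "position": TCP position; "tool_rot": TCP orientation; "wrist_force": force on the tool from outside, world axes, zero at the start; "wrist_torque": the same for the moment, N m; "finger_gap": finger opening in m.
Only numpy, scipy, OpenCV 4.12 (cv2) and the standard library are available. Lean on these libraries where they do the work, as an engineer would, in place of code of your own. Each camera call takes 0.05 s, during which the arm holds its last target.

## Working session

There is one attempt and no reset: what is moved stays moved. The work goes in short steps, Python scripts to look and compute and a tool call to move; the robot and the scene stay as the last step left them, time stands still between calls to the robot, and variables do not carry over. Pictures are saved under pics/ and viewed, and the job is handed in when it is done.

Besides the shell and the picture viewer there is one more tool, called after "Emit:" by a JSON object that holds its "name" and its "arguments", one argument or row to a line. step_arm: Moves the arm, as the interface text tells. Its arguments: {"type":"object","properties":{"jaw":{"type":"array"},"linear":{"type":"array"},"turn":{"type":"array"}},"required":["jaw","linear","turn"]}

```bash
ls; mkdir -p pics; cat > h.py <<'E'
import numpy as np, cv2
from bench import bot
from scipy.spatial.transform import Rotation as R
def snap(cam,name):
    p,d=bot.read_camera(cam); cv2.imwrite('pics/'+name+'.png',p[:,:,::-1]); np.save('pics/'+cam+'_d.npy',d); np.save('pics/'+cam+'_p.npy',p); return p,d
def w(cam,u,v,d):
    c=bot.camera_params(cam);K=np.array(c['K']);T=np.array(c['cam_to_world'])
    n=cv2.undistortPoints(np.array([[[u,v]]],float),K,np.array(c['dist_coeffs']))[0,0]
    return (T@np.array([n[0]*d,n[1]*d,d,1]))[:3]
def cloud(cam,d):
    c=bot.camera_params(cam);K=np.array(c['K']);T=np.array(c['cam_to_world'])
    v,u=np.mgrid[:d.shape[0],:d.shape[1]]
    n=cv2.undistortPoints(np.stack([u.ravel(),v.ravel()],1)[:,None].astype(float),K,np.array(c['dist_coeffs']))[:,0]
    z=d.ravel(); P=np.c_[n*z[:,None],z]@T[:3,:3].T+T[:3,3]; P[z==0]=np.nan
    return P.reshape(d.shape+(3,))
def st():
    s=bot.read_state(); print('t',s['clock'],'pos',np.round(s['position'],4),'rot',np.round(s['tool_rot'],3),'q',np.round(s['qpos'],2),'F',np.round(s['wrist_force'],1),'gap',s['finger_gap']); return s
E
python3 - <<'E'
from h import *
s=st(); print(R.from_euler('xyz',s['tool_rot']).as_matrix().round(3))
for c in('scene','top'):
    snap(c,c+'0'); p=bot.camera_params(c); print(c,np.round(p['cam_to_world'],3).tolist(),np.round(p['K'],1).tolist())
for n in ['case','tab_knob','cover_grip','bar1_mid','stand','socket1','mat_mid','brush','tin','mug','tongs','offcut']:
    for c in ('top','scene'):
        print(n,c,[(np.round(r['at'],3).tolist(),round(r['confidence'],2)) for r in bot.find_in(c,n)[:4]])
st()
E
```

```text
pics
t 0.0 pos [ 0.1915 -0.6468  0.2304] rot [-3.085  1.569  1.916] q [ 1.2   0.58  0.02  1.44 -0.01  1.13 -0.06] F [-0.4  0.3  0. ] gap 0.08568294484419642
[[-0.001  0.959  0.284]
 [ 0.002  0.284 -0.959]
 [-1.    -0.    -0.002]]
scene [[-0.701, 0.555, -0.447, 1.329], [0.713, 0.55, -0.436, 0.741], [0.004, -0.624, -0.781, 1.311], [0.0, 0.0, 0.0, 1.0]] [[515.8, 0.0, 317.4], [0.0, 515.8, 188.6], [0.0, 0.0, 1.0]]
top [[0.013, -0.993, 0.12, 0.466], [-1.0, -0.014, -0.003, 0.059], [0.004, -0.12, -0.993, 1.366], [0.0, 0.0, 0.0, 1.0]] [[520.1, 0.0, 312.5], [0.0, 520.1, 197.9], [0.0, 0.0, 1.0]]
case top [([0.555, 0.186, 0.068], 0.69), ([0.429, 0.414, 0.012], 0.32)]
case scene [([0.643, 0.224, 0.059], 0.94)]
tab_knob top [([0.493, 0.203, 0.078], 0.48)]
tab_knob scene [([0.5, 0.209, 0.076], 0.64), ([0.417, 0.023, 0.019], 0.47)]
cover_grip top [([0.586, 0.187, 0.064], 0.7)]
cover_grip scene [([0.591, 0.192, 0.066], 0.63), ([0.444, 0.421, 0.012], 0.63)]
bar1_mid top [([0.747, -0.221, 0.103], 0.56), ([0.763, -0.016, 0.017], 0.25)]
bar1_mid scene []
stand top [([0.572, -0.081, 0.005], 0.74), ([0.586
[... 338 characters left out ...]
.7), ([0.774, -0.018, 0.02], 0.27)]
brush top [([0.763, -0.02, 0.014], 0.92)]
brush scene [([0.773, -0.02, 0.014], 0.72), ([0.591, -0.068, 0.03], 0.36)]
tin top [([0.746, -0.224, 0.103], 0.89)]
tin scene [([0.763, -0.209, 0.078], 0.84), ([0.505, 0.208, 0.079], 0.29)]
mug top [([0.552, 0.188, 0.066], 0.59), ([0.68, 0.448, 0.038], 0.58)]
mug scene [([0.672, 0.44, 0.049], 0.82)]
tongs top [([0.427, 0.413, 0.015], 0.8)]
tongs scene [([0.445, 0.423, 0.012], 0.92)]
offcut top [([0.414, 0.022, 0.02], 0.82)]
offcut scene [([0.417, 0.026, 0.02], 0.52)]
t 1.3 pos [ 0.1916 -0.6473  0.2313] rot [-0.433  1.571 -1.716] q [ 1.2   0.58  0.02  1.44 -0.01  1.13 -0.06] F [-0.1 -0.6  0. ] gap 0.0853882634825473
```

View pics/top0.png

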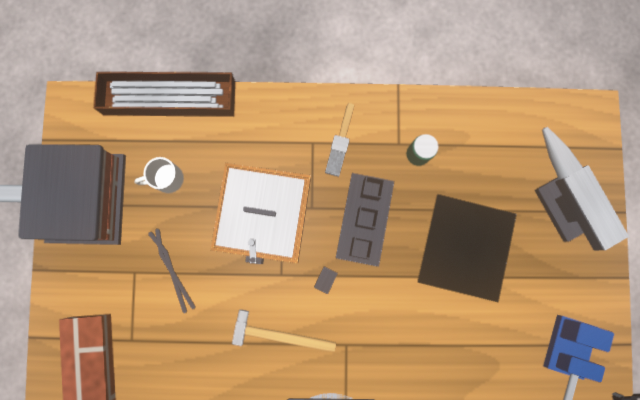

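View pics/scene0.png

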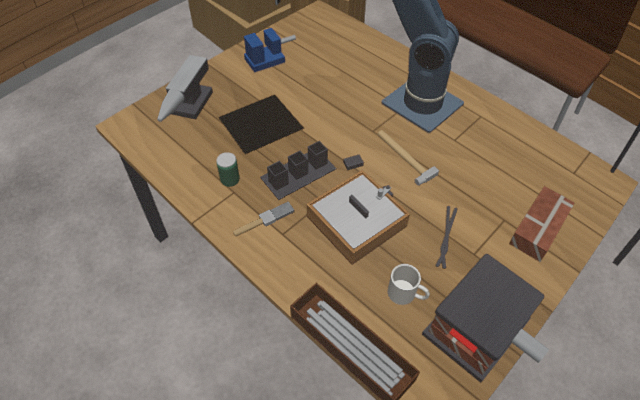

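The top view shows the case at (262,214) with its tab at (253,252), the stand at (365,220) with sockets in a row along the image vertical, the mat at (467,248), and the offcut at (326,280). Next I'll measure their poses.

```bash
cat >> h.py <<'E'
def rect(Q,name=''):
    c,(a,b),t=cv2.minAreaRect((Q[:,:2]*1000).astype(np.float32)); print(name,len(Q),'c',np.round(c,1),'size',round(a,1),round(b,1),'ang',round(t,2)); return c,a,b,t
def reg(P,lo,hi,z0,z1):
    with np.errstate(invalid='ignore'):
        m=(P[...,0]>lo[0])&(P[...,0]<hi[0])&(P[...,1]>lo[1])&(P[...,1]<hi[1])&(P[...,2]>z0)&(P[...,2]<z1)
    return m
E
python3 - <<'E'
from h import *
for cam in('top','scene'):
    d=np.load(f'pics/{cam}_d.npy');img=np.load(f'pics/{cam}_p.npy');P=cloud(cam,d)
    print(cam,'bench z',np.nanmedian(P[reg(P,(.3,.1),(.4,.3),-.02,.02)][:,2]))
    rect(P[reg(P,(.42,.03),(.75,.36),.052,.069)],'case')
    cov=reg(P,(.42,.03),(.75,.36),.056,.072)&(img.min(2)>140); rect(P[cov],'cover'); print(np.median(P[cov][:,2]))
    rect(P[reg(P,(.5,.12),(.7,.26),.078,.12)],'grip')
    m=reg(P,(.42,.1),(.7,.3),.073,.12)
    rect(P[reg(P,(.42,.1),(.56,.3),.073,.12)],'tab')
    rect(P[reg(P,(.42,.1),(.56,.3),.09,.12)],'knob')
    rect(P[reg(P,(.4,-.25),(.72,.03),.065,.085)],'sockets')
    rect(P[reg(P,(.45,-.25),(.72,.03),.003,.085)],'stand')
    mm=reg(P,(.3,-.55),(.7,-.2),-.005,.012)&(img.max(2)<45); rect(P[mm],'mat'); print(np.median(P[mm][:,2]))
E
cat > crop.py <<'E'
import cv2,sys
n,x0,y0,x1,y1,k=sys.argv[1],*map(int,sys.argv[2:7]); a=cv2.imread(f'pics/{n}.png')[y0:y1,x0:x1]
cv2.imwrite(f'pics/{n}_c{x0}.png',cv2.resize(a,None,fx=k,fy=k,interpolation=cv2.INTER_CUBIC))
E
python3 crop.py top0 200 150 400 280 4
```

```text
top bench z -0.0006365147001492488
case 7188 c [578.7 187.2] size 221.9 240.5 ang 82.3
cover 5810 c [573.7 189.1] size 195.8 225.7 ang 81.79
0.06456645965175067
grip 214 c [546.7 192.9] size 79.5 94.4 ang 81.34
tab 155 c [503.4 217.3] size 91.6 46.4 ang 45.36
knob 38 c [509.2 203.3] size 14.6 13.9 ang 1.81
sockets 361 c [577.9 -83.4] size 48.7 204.7 ang 79.67
stand 4206 c [ 585.2 -110.8] size 278.2 269.9 ang 89.93
mat 0 c [0. 0.] size 0.0 0.0 ang 0.0
nan
scene bench z 0.000687232061493126
case 3993 c [578.1 188.4] size 225.2 242.7 ang 82.85
cover 3148 c [584.3 187.5] size 199.0 205.2 ang 81.89
0.06522896510219411
grip 198 c [556.  182.4] size 100.1 79.1 ang 10.49
tab 116 c [504.2 201.8] size 180.5 90.7 ang 86.98
knob 32 c [508.3 207. ] size 13.4 16.8 ang 88.38
sockets 420 c [575.7 -80.7] size 57.3 210.5 ang 79.91
stand 2726 c [ 584.9 -110.1] size 278.9 269.5 ang 89.96
mat 933 c [ 506.7 -350.1] size 221.5 234.8 ang 76.68
0.003954070149943201
  return _methods._mean(a, axis=axis, dtype=dtype,
  ret = ret.dtype.type(ret / rcount)
```

View pics/top0_c200.png

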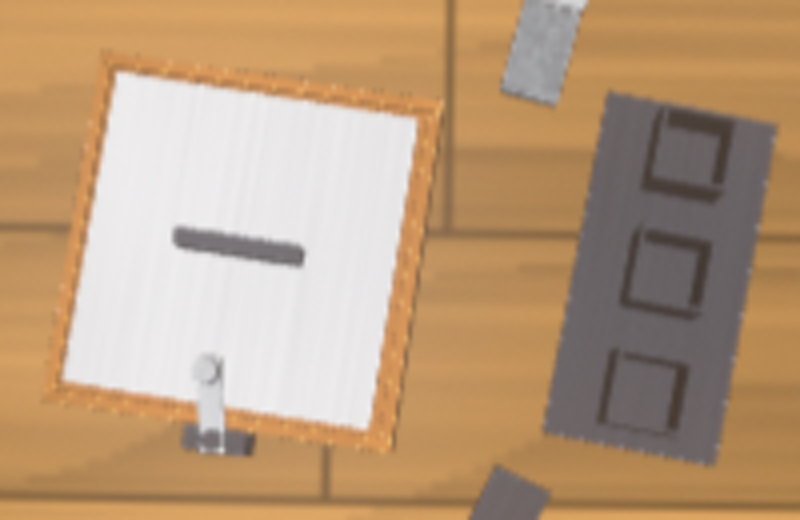

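```bash
cat > fit.py <<'E'
from h import *
# colour-based contour intersected with known plane height
def plane(cam,pts,z):
    c=bot.camera_params(cam);K=np.array(c['K']);T=np.array(c['cam_to_world'])
    n=cv2.undistortPoints(np.array(pts,float).reshape(-1,1,2),K,np.array(c['dist_coeffs']))[:,0]
    D=np.c_[n,np.ones(len(n))]@T[:3,:3].T; s=(z-T[2,3])/D[:,2]; return T[:3,3]+D*s[:,None]
def maskrect(cam,mask,z,name):
    m=cv2.morphologyEx(mask.astype(np.uint8),cv2.MORPH_OPEN,np.ones((3,3)))
    cs,_=cv2.findContours(m,cv2.RETR_EXTERNAL,cv2.CHAIN_APPROX_NONE); c=max(cs,key=cv2.contourArea)
    Q=plane(cam,c.reshape(-1,2),z); return rect(Q,name+' '+cam)
E
python3 - <<'E'
from fit import *
for cam in('top','scene'):
    d=np.load(f'pics/{cam}_d.npy');img=np.load(f'pics/{cam}_p.npy').astype(int);P=cloud(cam,d)
    box=reg(P,(.42,.03),(.75,.36),.03,.12)
    maskrect(cam,reg(P,(.44,.05),(.72,.33),.055,.068),.066,'caseZ')
    maskrect(cam,box&(img.min(2)>150),.065,'cover')
    g=reg(P,(.53,.12),(.64,.26),.088,.11); rect(P[g],'grip top'); print(np.median(P[g],0))
    k=reg(P,(.47,.15),(.54,.25),.098,.115); rect(P[k],'knob top'); print(np.mean(P[k],0))
    s=reg(P,(.45,-.2),(.70,.02),.073,.085); rect(P[s],'sock')
    b=reg(P,(.4,-.2),(.73,.02),.003,.085)&(img.max(2)<110)&(img.max(2)-img.min(2)<30)
    maskrect(cam,reg(P,(.4,-.2),(.73,.02),.003,.012)&(img.max(2)-img.min(2)<30),.006,'base')
    maskrect(cam,reg(P,(.3,-.55),(.7,-.2),-.005,.012)&(img.max(2)<70),.004,'mat')
E
```

```text
caseZ top 715 c [578.2 186.1] size 220.3 239.3 ang 82.52
cover top 317 c [578.6 188. ] size 194.5 214.8 ang 81.83
grip top 162 c [587.2 186.7] size 79.5 12.6 ang 81.93
[0.58672637 0.1876429  0.09462122]
knob top 35 c [509.2 203.8] size 14.6 12.9 ang 1.81
[0.50909469 0.20386099 0.10268443]
sock 286 c [577.9 -83.4] size 48.7 204.7 ang 79.67
base top 48 c [ 543.  -120.4] size 21.0 36.9 ang 89.9
mat top 304 c [ 515.1 -356.1] size 212.0 210.6 ang 76.75
caseZ scene 288 c [636.3 233.7] size 125.7 146.7 ang 83.84
cover scene 193 c [586.  188.6] size 192.9 197.4 ang 82.01
grip top 115 c [586.8 187.4] size 84.6 14.3 ang 82.5
[0.58823022 0.19158632 0.09412984]
knob top 23 c [508.1 206.4] size 12.3 16.3 ang 88.38
[0.50872609 0.20652611 0.10294584]
sock 235 c [576.7 -80.5] size 56.0 205.6 ang 80.06
base scene 50 c [505.2 -24.9] size 28.7 66.9 ang 83.01
mat scene 192 c [ 507.3 -351.9] size 216.2 235.7 ang 76.63
```

```bash
cat >> h.py <<'E'
def go(*tg, zang=None):
    """print tool shift (mm) for each world target (x,y,z mm) from current pose, turn deg for jaw axis angle"""
    s=st(); M=R.from_euler('xyz',s['tool_rot']).as_matrix(); p=np.array(s['position'])*1000
    za=np.degrees(np.arctan2(M[1,2],M[0,2])); print('zang',round(za,1))
    for t in tg: print('  ->',t,np.round(M.T@(np.array(t)-p),1))
    if zang is not None:
        d=(za-zang+180)%360-180; print('  turn',round(d,1))
E
python3 -c "
from h import *
go((560,-250,230),(560,-100,230),zang=-88.5)"
```

```text
t 1.3 pos [ 0.1916 -0.6473  0.2313] rot [-0.433  1.571 -1.716] q [ 1.2   0.58  0.02  1.44 -0.01  1.13 -0.06] F [-0.1 -0.6  0. ] gap 0.0853882634825473
zang -73.5
  -> (560, -250, 230) [   1.3  466.  -276.4]
  -> (560, -100, 230) [   1.3  508.6 -420.2]
  turn 15.0
```

Emit:
{"name": "step_arm", "arguments": {
  "jaw": [180, 180, 180, 180, 180],
  "linear": [
    [0, 53, -31],
    [0, 106, -63],
    [0, 159, -94],
    [0, 212, -126],
    [0, 265, -157]
  ],
  "turn": [3, 6, 9, 12, 15]
}}

```text
clock: 1.92
position: [0.4024, -0.4199, 0.2316]
tool_rot: [0.901, 1.57, -0.645]
wrist_force: [0.2, -0.1, 0.1]
finger_gap: 0.0249
```

```bash
python3 -c "
from h import *
go((560,-250,230),(560,-50,230),(509,205,230),zang=-88.5)"
```

```text
t 1.925 pos [ 0.4024 -0.4199  0.2316] rot [ 0.901  1.57  -0.645] q [ 0.68  0.44  0.06  1.69 -0.03  1.01 -0.79] F [ 0.2 -0.1  0.1] gap 0.02494414846961915
zang -88.6
  -> (560, -250, 230) [   1.6  161.7 -166.1]
  -> (560, -50, 230) [   1.5  166.5 -366. ]
  -> (509, 205, 230) [   1.4  121.7 -622.2]
  turn -0.1
```

Emit:
{"name": "step_arm", "arguments": {
  "jaw": [180, 180, 180, 180, 180],
  "linear": [
    [0, 40, -42],
    [0, 80, -84],
    [0, 120, -126],
    [0, 150, -170],
    [0, 160, -225]
  ],
  "turn": [0, 0, 0, 0, 0]
}}

```text
clock: 2.55
position: [0.5569, -0.1908, 0.2311]
tool_rot: [1.405, 1.57, -0.139]
wrist_force: [0.4, 0.2, -0.6]
finger_gap: 0.0252
```

Emit:
{"name": "step_arm", "arguments": {
  "jaw": [180, 180, 180, 180, 180],
  "linear": [
    [0, 0, -60],
    [0, 0, -120],
    [0, 0, -180],
    [0, 0, -240],
    [0, 0, -300]
  ],
  "turn": [0, 0, 0, 0, 0]
}}

```text
clock: 3.18
position: [0.5473, 0.1094, 0.2316]
tool_rot: [1.671, 1.57, 0.126]
wrist_force: [1.8, -0.6, -0.3]
finger_gap: 0.0248
```

```bash
python3 -c "
from h import *
go((509,205,130),(509,205,83),zang=-88.5)"
```

```text
t 3.175 pos [0.5473 0.1094 0.2316] rot [1.671 1.57  0.126] q [-0.26  0.4  -0.03  1.75  0.01  0.99 -1.84] F [ 1.8 -0.6 -0.3] gap 0.02484605796244957
zang -88.5
  -> (509, 205, 130) [101.6 -35.9 -96.5]
  -> (509, 205, 83) [148.6 -36.  -96.5]
  turn -0.0
```

Emit:
{"name": "step_arm", "arguments": {
  "jaw": [180, 180, 180, 180, 180],
  "linear": [
    [20, -18, -48],
    [60, -36, -97],
    [100, -36, -97],
    [100, -36, -97],
    [100, -36, -97]
  ],
  "turn": [0, 0, 0, 0, 0]
}}

```text
clock: 3.8
position: [0.51, 0.203, 0.1326]
tool_rot: [1.645, 1.569, 0.099]
wrist_force: [-0.2, -0.7, 0.5]
finger_gap: 0.0248
```

```bash
python3 -c "
from h import *
go((509,205,84),zang=-88.5); snap('scene','s1')"; python3 crop.py s1 300 120 440 260 4
```

```text
t 3.8 pos [0.51   0.203  0.1326] rot [1.645 1.569 0.099] q [-0.43  0.5  -0.05  1.9   0.04  0.74 -2.05] F [-0.2 -0.7  0.5] gap 0.024792384626599363
zang -88.6
  -> (509, 205, 84) [48.6 -1.  -2.1]
  turn -0.1
```

View pics/s1_c300.png

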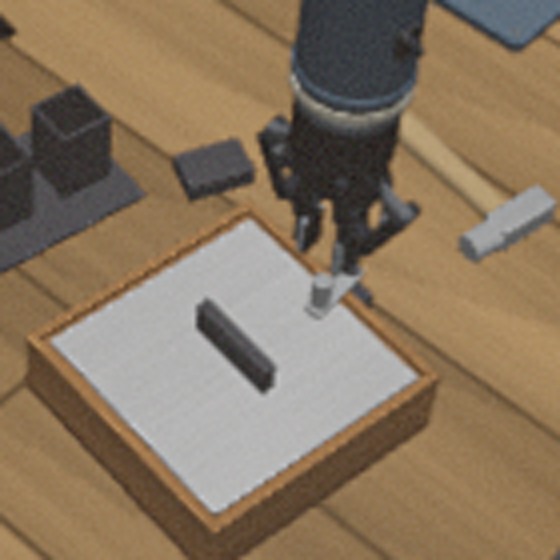

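Emit:
{"name": "step_arm", "arguments": {
  "jaw": [180, 180, 180, 180, 180],
  "linear": [
    [15, -1, -2],
    [30, -1, -2],
    [48, -1, -2],
    [48, -1, -2],
    [48, -1, -2]
  ],
  "turn": [0, 0, 0, 0, 0]
}}

```text
clock: 4.47
position: [0.508, 0.2055, 0.0834]
tool_rot: [-0.967, 1.571, -2.512]
wrist_force: [0.3, 0.6, 0.8]
finger_gap: 0.0252
```

```bash
python3 - <<'E'
from h import *
T=[]
for a in (1.5,12,20,28,36,44,52,60,68,76,84,88):
    r=np.radians(a);T.append((468.2+42*np.cos(r),203.7+42*np.sin(r),84))
go(*[tuple(np.round(t,1)) for t in T],zang=0)
E
```

```text
t 4.475 pos [0.508  0.2055 0.0834] rot [-0.967  1.571 -2.512] q [-0.44  0.57 -0.05  1.94  0.04  0.63 -2.06] F [0.3 0.6 0.8] gap 0.02521427517514372
zang -88.5
  -> (np.float64(510.2), np.float64(204.8), np.float64(84.0)) [-0.6  2.2  0.7]
  -> (np.float64(509.3), np.float64(212.4), np.float64(84.0)) [-0.6  1.5 -6.9]
  -> (np.float64(507.7), np.float64(218.1), np.float64(84.0)) [ -0.6   0.  -12.6]
  -> (np.float64(505.3), np.float64(223.4), np.float64(84.0)) [ -0.6  -2.2 -18. ]
  -> (np.float64(502.2), np.float64(228.4), np.float64(84.0)) [ -0.6  -5.2 -23.1]
  -> (np.float64(498.4), np.float64(232.9), np.float64(84.0)) [ -0.6  -8.9 -27.7]
  -> (np.float64(494.1), np.float64(236.8), np.float64(84.0)) [ -0.6 -13.1 -31.7]
  -> (np.float64(489.2), np.float64(240.1), np.float64(84.0)) [ -0.6 -17.9 -35.1]
  -> (np.float64(483.9), np.float64(242.6), np.float64(84.0)) [ -0.6 -23.1 -37.8]
  -> (np.float64(478.4), np.float64(244.5), np.float64(84.0)) [ -0.6 -28.6 -39.8]
  -> (np.float64(472.6), np.float64(245.5), np.float64(84.0)) [ -0.6 -34.4 -40.9]
  -> (np.float64(469.7), np.float64(245.7), np.float64(84.0)) [ -0.6 -37.2 -41.2]
  turn -88.5
```

Emit:
{"name": "step_arm", "arguments": {
  "jaw": [180, 180, 180, 180, 180],
  "linear": [
    [0, 1.5, -7],
    [0, 0, -12.5],
    [0, -2, -18],
    [0, -5, -23],
    [0, -9, -27.5]
  ],
  "turn": [-10, -18, -26, -34, -42]
}}

```text
clock: 5.1
position: [0.4987, 0.2326, 0.084]
tool_rot: [0.699, 1.569, -0.109]
wrist_force: [0.8, -2.5, -0.7]
finger_gap: 0.0255
```

```bash
python3 - <<'E'
from h import *
T=[]
for a in (52,60,68,76,84,88,90):
    r=np.radians(a);T.append((468.2+42*np.cos(r),203.7+42*np.sin(r),84))
go(*[tuple(np.round(t,1).tolist()) for t in T],zang=0)
E
```

```text
t 5.1 pos [0.4987 0.2326 0.084 ] rot [ 0.699  1.569 -0.109] q [-0.35  0.58 -0.26  1.93  0.23  0.66 -1.56] F [ 0.8 -2.5 -0.7] gap 0.025478093101709183
zang -46.3
  -> (494.1, 236.8, 84.0) [-0.  -0.4 -6.2]
  -> (489.2, 240.1, 84.0) [ -0.   -1.6 -12. ]
  -> (483.9, 242.6, 84.0) [ -0.   -3.7 -17.5]
  -> (478.4, 244.5, 84.0) [ -0.   -6.4 -22.6]
  -> (472.6, 245.5, 84.0) [ -0.   -9.9 -27.4]
  -> (469.7, 245.7, 84.0) [ -0.  -11.9 -29.5]
  -> (468.2, 245.7, 84.0) [ -0.  -12.9 -30.6]
  turn -46.3
```

Emit:
{"name": "step_arm", "arguments": {
  "jaw": [180, 180, 180, 180, 180],
  "linear": [
    [0, -0.5, -6],
    [0, -1.5, -12],
    [0, -3.5, -17.5],
    [0, -6.5, -22.5],
    [0, -10, -27.5]
  ],
  "turn": [-8, -16, -24, -32, -40]
}}

```text
clock: 5.72
position: [0.4727, 0.2458, 0.0841]
tool_rot: [0.221, 1.569, 0.111]
wrist_force: [1.1, -0.5, -0.5]
finger_gap: 0.025
```

Emit:
{"name": "step_arm", "arguments": {
  "jaw": [180, 180, 180, 180, 180],
  "linear": [
    [0, 0, -4],
    [0, 0, -5],
    [0, 0, -5],
    [0, 0, -4],
    [0, 0, -2]
  ],
  "turn": [-3, -6, -6, -6, -6]
}}

```text
clock: 6.35
position: [0.47, 0.246, 0.0833]
tool_rot: [-2.141, 1.571, -2.151]
wrist_force: [0.5, 0.1, 0.1]
finger_gap: 0.0251
```

Emit:
{"name": "step_arm", "arguments": {
  "jaw": [180, 180, 170, 150, 150],
  "linear": [
    [-20, 0, 0],
    [-40, 0, 0],
    [-60, 0, 0],
    [-90, 0, 0],
    [-100, 0, 0]
  ],
  "turn": [0, 0, 0, 0, 0]
}}

```text
clock: 6.98
position: [0.4706, 0.2465, 0.1848]
tool_rot: [0.543, 1.569, 0.533]
wrist_force: [0.5, 0.5, -0.2]
finger_gap: 0.0355
```

```bash
python3 -c "
from h import *
snap('scene','s2')
go((587,188,150),(587,188,68),zang=-8)"; python3 crop.py s2 300 120 440 260 4
```

```text
t 7.025 pos [0.4707 0.2465 0.1851] rot [0.462 1.568 0.453] q [-0.18  0.45 -0.57  1.87  0.3   0.9  -0.9 ] F [0.4 0.1 2.1] gap 0.035173013199765034
zang -0.5
  -> (587, 188, 150) [ 35.3 -57.4 116.8]
  -> (587, 188, 68) [117.3 -57.5 116.6]
  turn 7.5
```

View pics/s2_c300.png

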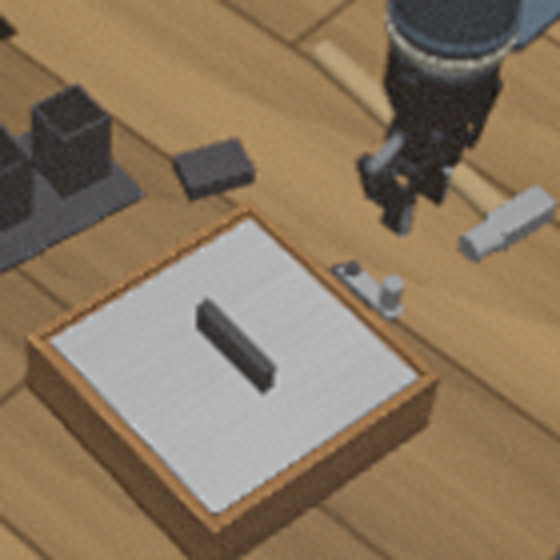

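The tab now lies along the wall, at crop (370,285), and is clear of the cover. Next is the cover's grip.

Emit:
{"name": "step_arm", "arguments": {
  "jaw": [150, 150, 150, 150, 150],
  "linear": [
    [0, -20, 45],
    [10, -40, 90],
    [35, -57, 117],
    [35, -57, 117],
    [35, -57, 117]
  ],
  "turn": [3, 6, 7.5, 7.5, 7.5]
}}

```text
clock: 7.65
position: [0.5856, 0.1887, 0.1476]
tool_rot: [3.123, 1.569, 2.984]
wrist_force: [0.0, 0.1, 0.1]
finger_gap: 0.0352
```

```bash
python3 -c "
from h import *
go((587,188,70),zang=-8)"
```

```text
t 7.65 pos [0.5856 0.1887 0.1476] rot [3.123 1.569 2.984] q [-0.08  0.6  -0.49  1.7   0.34  0.93 -0.84] F [0.  0.1 0.1] gap 0.03520003446260863
zang -8.0
  -> (587, 188, 70) [77.6 -0.5  1.6]
  turn 0.0
```

Emit:
{"name": "step_arm", "arguments": {
  "jaw": [150, 150, 150, 150, 150],
  "linear": [
    [30, 0, 1],
    [55, 0, 1],
    [70, 0, 1],
    [77, 0, 1],
    [77, 0, 1]
  ],
  "turn": [0, 0, 0, 0, 0]
}}

```text
clock: 8.28
position: [0.5874, 0.1883, 0.0716]
tool_rot: [1.207, 1.571, 1.067]
wrist_force: [0.2, 0.7, 0.5]
finger_gap: 0.0355
```

Emit:
{"name": "step_arm", "arguments": {
  "jaw": [190, 210, 230, 255, 255],
  "linear": [
    [0, 0, 0],
    [0, 0, 0],
    [0, 0, 0],
    [0, 0, 0],
    [0, 0, 0]
  ],
  "turn": [0, 0, 0, 0, 0]
}}

```text
clock: 8.9
position: [0.5876, 0.1881, 0.0721]
tool_rot: [0.586, 1.57, 0.446]
wrist_force: [-2.0, -0.6, 6.3]
finger_gap: 0.0106
```

Emit:
{"name": "step_arm", "arguments": {
  "jaw": [255, 255, 255, 255, 255],
  "linear": [
    [-2, 0, 0],
    [-8, 0, 0],
    [-20, 0, 0],
    [-40, 0, 0],
    [-60, 0, 0]
  ],
  "turn": [0, 0, 0, 0, 0]
}}

```text
clock: 9.52
position: [0.5875, 0.1879, 0.1326]
tool_rot: [0.867, 1.571, 0.727]
wrist_force: [1.0, 0.5, -3.3]
finger_gap: 0.0109
```

```bash
python3 -c "
from h import *
snap('scene','s3')
go((587,188,200))"
```

```text
t 9.575 pos [0.5887 0.1886 0.1353] rot [0.518 1.567 0.379] q [-0.09  0.62 -0.48  1.71  0.35  0.9  -0.85] F [ 0.4  1.  -0.4] gap 0.01050822933398759
zang -8.0
  -> (587, 188, 200) [-64.7  -0.7  -1.4]
```

View pics/s3.png

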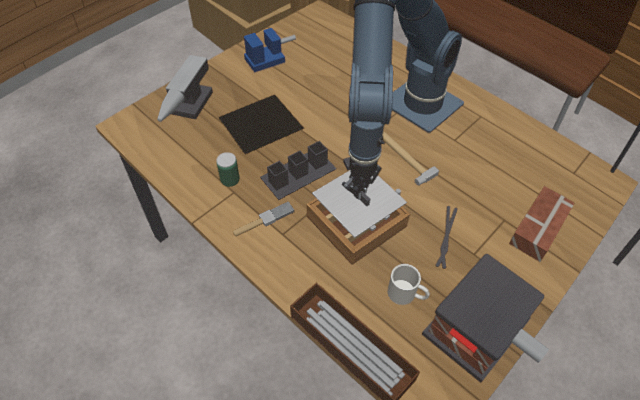

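Emit:
{"name": "step_arm", "arguments": {
  "jaw": [255, 255, 255, 255, 255],
  "linear": [
    [-30, 0, 0],
    [-60, 0, 0],
    [-80, 10, 0],
    [-90, 40, 0],
    [-90, 80, 0]
  ],
  "turn": [0, 0, 0, 0, 0]
}}

```text
clock: 10.2
position: [0.5995, 0.2668, 0.2227]
tool_rot: [0.155, 1.569, 0.012]
wrist_force: [0.4, 0.7, -3.8]
finger_gap: 0.0107
```

```bash
python3 -c "
from h import *
go((509,-353,225))"
```

```text
t 10.2 pos [0.5995 0.2668 0.2227] rot [0.155 1.569 0.012] q [-0.19  0.59 -0.51  1.49  0.3   1.14 -0.9 ] F [ 0.4  0.7 -3.8] gap 0.010730481007163997
zang -8.1
  -> (509, -353, 225) [  -2.5 -626.4   -1.8]
```

Emit:
{"name": "step_arm", "arguments": {
  "jaw": [255, 255, 255, 255, 255],
  "linear": [
    [0, -30, 0],
    [0, -80, 0],
    [0, -135, 0],
    [0, -190, 0],
    [0, -245, 0]
  ],
  "turn": [0, 0, 0, 0, 0]
}}

```text
clock: 10.82
position: [0.564, 0.0228, 0.2215]
tool_rot: [-0.152, 1.57, -0.292]
wrist_force: [1.5, -0.9, -3.8]
finger_gap: 0.0111
```

Emit:
{"name": "step_arm", "arguments": {
  "jaw": [255, 255, 255, 255, 255],
  "linear": [
    [0, -55, 0],
    [0, -110, 0],
    [0, -165, 0],
    [0, -220, 0],
    [0, -260, 0]
  ],
  "turn": [0, 0, 0, 0, 0]
}}

```text
clock: 11.45
position: [0.5273, -0.2359, 0.2214]
tool_rot: [-1.667, 1.57, -1.809]
wrist_force: [0.8, 0.9, -3.6]
finger_gap: 0.0111
```

```bash
python3 -c "
from h import *
go((509,-353,225))"
```

```text
t 11.45 pos [ 0.5273 -0.2359  0.2214] rot [-1.667  1.57  -1.809] q [ 0.66  0.47 -0.48  1.7   0.25  1.03 -0.05] F [ 0.8  0.9 -3.6] gap 0.011069754945010701
zang -8.1
  -> (509, -353, 225) [  -3.5 -118.5   -1.5]
```

Emit:
{"name": "step_arm", "arguments": {
  "jaw": [255, 255, 255, 255, 255],
  "linear": [
    [0, -40, 0],
    [0, -85, 0],
    [20, -118, -1],
    [60, -118, -1],
    [110, -118, -1]
  ],
  "turn": [0, 0, 0, 0, 0]
}}

```text
clock: 12.08
position: [0.5112, -0.3506, 0.111]
tool_rot: [-0.322, 1.568, -0.463]
wrist_force: [0.3, -0.7, -3.6]
finger_gap: 0.0106
```

Emit:
{"name": "step_arm", "arguments": {
  "jaw": [255, 255, 255, 255, 255],
  "linear": [
    [40, 0, 0],
    [75, 0, 0],
    [90, 0, 0],
    [93, 0, 0],
    [93, 0, 0]
  ],
  "turn": [0, 0, 0, 0, 0]
}}

```text
clock: 12.7
position: [0.5116, -0.35, 0.0194]
tool_rot: [-0.391, 1.569, -0.531]
wrist_force: [-0.1, -0.4, -2.6]
finger_gap: 0.0109
```

```bash
python3 -c "
from h import *
go((509,-353,16))"
```

```text
t 12.7 pos [ 0.5116 -0.35    0.0194] rot [-0.391  1.569 -0.531] q [ 0.75  0.75 -0.37  1.79  0.41  0.67  0.01] F [-0.1 -0.4 -2.6] gap 0.010895841676638832
zang -8.0
  -> (509, -353, 16) [ 3.4 -3.3 -2.1]
```

Down a few more millimetres, then release, rise and look.

Emit:
{"name": "step_arm", "arguments": {
  "jaw": [255, 255, 255, 180, 150],
  "linear": [
    [2, 0, 0],
    [3, 0, 0],
    [3, 0, 0],
    [3, 0, 0],
    [3, 0, 0]
  ],
  "turn": [0, 0, 0, 0, 0]
}}

```text
clock: 13.32
position: [0.511, -0.3497, 0.0155]
tool_rot: [-0.251, 1.57, -0.391]
wrist_force: [-0.2, -0.6, -0.4]
finger_gap: 0.0353
```

Emit:
{"name": "step_arm", "arguments": {
  "jaw": [150, 150, 150, 150, 150],
  "linear": [
    [-30, 0, 0],
    [-80, 0, 0],
    [-140, 0, 0],
    [-190, 0, 0],
    [-230, 0, 0]
  ],
  "turn": [0, 0, 0, 0, 0]
}}

```text
clock: 13.95
position: [0.5111, -0.3497, 0.2478]
tool_rot: [-0.376, 1.569, -0.515]
wrist_force: [-0.2, -1.2, -0.7]
finger_gap: 0.0354
```

```bash
python3 - <<'E'
from fit import *
st()
snap('top','t4');snap('scene','s4')
for cam in('top','scene'):
    d=np.load(f'pics/{cam}_d.npy');P=cloud(cam,d)
    g=reg(P,(.45,-.42),(.58,-.28),.031,.05); rect(P[g],'grip'); print(np.median(P[g],0))
    b=reg(P,(.49,.09),(.68,.29),.050,.058); 
    n,l,s_,c=cv2.connectedComponentsWithStats(b.astype(np.uint8))
    for i in range(1,n):
        if s_[i,4]>40: rect(P[l==i],'bar'); print(np.median(P[l==i],0)) 
    s=reg(P,(.45,-.2),(.70,.02),.073,.085); rect(P[s],'sock')
for c in('top','scene'): print([(np.round(r['at'],3).tolist(),round(r['confidence'],2)) for r in bot.find_in(c,'bar1_mid')])
E
python3 crop.py t4 200 150 400 280 4
```

```text
t 13.95 pos [ 0.5111 -0.3497  0.2478] rot [-0.376  1.569 -0.515] q [ 0.82  0.51 -0.48  1.56  0.25  1.13  0.15] F [-0.2 -1.2 -0.7] gap 0.03542758959938856
grip 150 c [ 511.4 -349.6] size 79.7 12.4 ang 81.48
[ 0.5106901  -0.34865444  0.03777448]
bar 321 c [587.6 186.5] size 150.0 16.1 ang 81.42
[0.58724309 0.18764246 0.05443666]
bar 326 c [532.3 190.2] size 150.4 16.1 ang 85.18
[0.53204665 0.18883288 0.05413527]
sock 253 c [542.2 -84.3] size 48.3 192.0 ang 79.48
grip 58 c [ 512.8 -348.1] size 83.4 14.7 ang 83.8
[ 0.5136221  -0.34540576  0.03739471]
bar 190 c [531.9 193.4] size 148.1 20.1 ang 86.13
[0.53156565 0.19480794 0.05481966]
bar 196 c [587.4 187.6] size 153.1 19.0 ang 81.45
[0.58829007 0.18900226 0.0544561 ]
sock 210 c [541.7 -82.5] size 57.9 195.7 ang 79.54
[([0.53, 0.188, 0.054], 0.66), ([0.537, -0.084, 0.002], 0.31)]
[([0.533, 0.194, 0.056], 0.83)]
```

View pics/t4_c200.png

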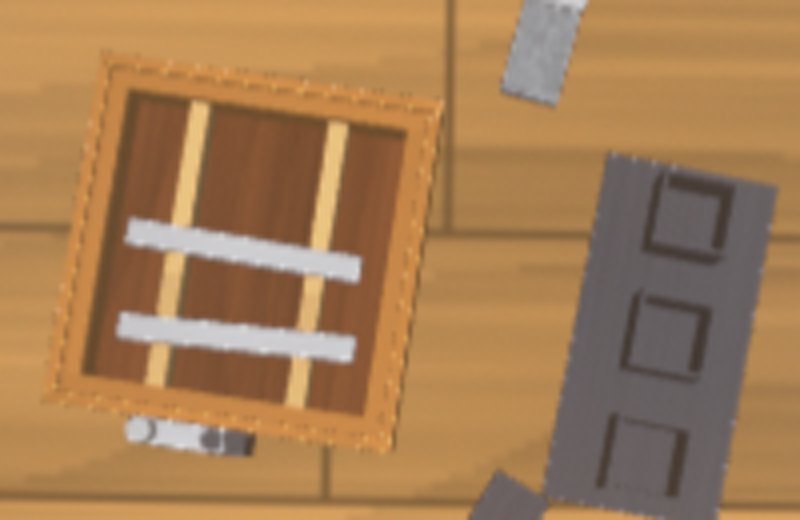

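View pics/s4.png

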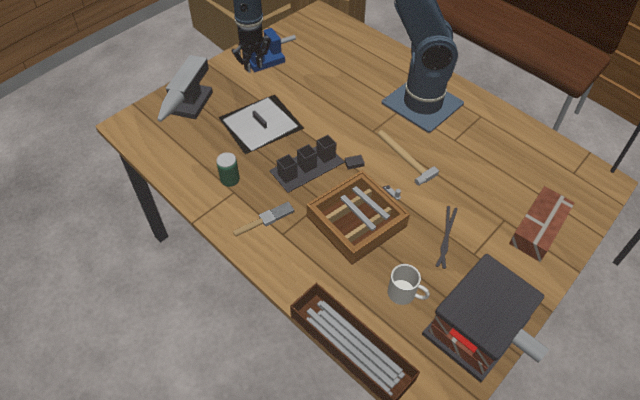

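```bash
python3 - <<'E'
from fit import *
# fit stand mouths in the latest pictures: template of three square rings, brute search
from scipy.optimize import minimize
for cam in('top','scene'):
    d=np.load(f'pics/{cam}_d.npy');P=cloud(cam,d)
    Q=P[reg(P,(.42,-.18),(.70,.0),.072,.085)][:,:2]*1000
    def cost(p):
        c,s=np.cos(p[2]),np.sin(p[2]); L=(Q-p[:2])@np.array([[c,-s],[s,c]])
        dd=np.min([np.abs(np.max(np.abs(L-[k*78,0]),1)-22.5) for k in(-1,0,1)],0); return np.minimum(dd,8).mean()
    best=min((minimize(cost,(x,y,np.radians(a)),method='Nelder-Mead') for x in range(525,560,5) for y in(-90,-82,-75) for a in (-10,-13)),key=lambda r:r.fun)
    print(cam,len(Q),best.x[:2].round(1),np.degrees(best.x[2]).round(2),best.fun)
go((583.5,161.8,250),(583.5,161.8,100),zang=-8.6)
E
```

```text
top 305 [536.5 -83.2] -10.51 0.8735281799790893
scene 273 [536.5 -80.9] -10.49 1.8295390275425643
t 14.15 pos [ 0.5109 -0.3498  0.2457] rot [-0.612  1.57  -0.752] q [ 0.82  0.51 -0.48  1.56  0.25  1.13  0.15] F [-0.4 -0.1 -1.5] gap 0.03547768991714336
zang -8.0
  -> (583.5, 161.8, 250) [ -4.6 516.7   0.6]
  -> (583.5, 161.8, 100) [1.454e+02 5.168e+02 4.000e-01]
  turn 0.6
```

Emit:
{"name": "step_arm", "arguments": {
  "jaw": [147, 147, 147, 147, 147],
  "linear": [
    [0, 40, 0],
    [0, 95, 0],
    [0, 150, 0],
    [0, 205, 0],
    [0, 260, 0]
  ],
  "turn": [0, 0, 0, 0, 0]
}}

```text
clock: 14.78
position: [0.5463, -0.0906, 0.2438]
tool_rot: [3.136, 1.568, 2.996]
wrist_force: [0.7, -0.3, 0.1]
finger_gap: 0.036
```

Emit:
{"name": "step_arm", "arguments": {
  "jaw": [147, 147, 147, 147, 147],
  "linear": [
    [0, 55, 0],
    [0, 110, 0],
    [0, 165, 0],
    [0, 220, 0],
    [0, 250, 0]
  ],
  "turn": [0, 0, 0, 0, 0]
}}

```text
clock: 15.4
position: [0.5809, 0.1588, 0.2436]
tool_rot: [3.021, 1.568, 2.884]
wrist_force: [0.5, -0.1, -1.0]
finger_gap: 0.0361
```

```bash
python3 - <<'E'
from fit import *
go((583.5,161.8,150),(583.5,161.8,34),zang=-8.6)
E
```

```text
t 15.4 pos [0.5809 0.1588 0.2436] rot [3.021 1.568 2.884] q [ 0.01  0.5  -0.55  1.61  0.28  1.12 -0.75] F [ 0.5 -0.1 -1. ] gap 0.03605742467071332
zang -7.8
  -> (583.5, 161.8, 150) [93.6  3.3  2.5]
  -> (583.5, 161.8, 34) [209.6   3.3   2.8]
  turn 0.8
```

Emit:
{"name": "step_arm", "arguments": {
  "jaw": [147, 147, 147, 147, 147],
  "linear": [
    [40, 2, 2],
    [95, 3, 2.5],
    [140, 3, 2.5],
    [160, 3, 2.5],
    [160, 3, 2.5]
  ],
  "turn": [0.8, 0.8, 0.8, 0.8, 0.8]
}}

```text
clock: 16.02
position: [0.5828, 0.1573, 0.0824]
tool_rot: [-2.729, 1.565, -2.882]
wrist_force: [-1.4, -0.9, 0.9]
finger_gap: 0.0364
```

```bash
python3 - <<'E'
from fit import *
go((583.5,161.8,35),zang=-8.6)
snap('scene','s5')
E
python3 crop.py s5 300 120 440 260 4
```

```text
t 16.025 pos [0.5828 0.1573 0.0824] rot [-2.729  1.565 -2.882] q [-0.05  0.67 -0.47  1.78  0.4   0.79 -0.87] F [-1.4 -0.9  0.9] gap 0.03642286106415208
zang -8.8
  -> (583.5, 161.8, 35) [47.4  4.6  0.3]
  turn -0.2
```

View pics/s5_c300.png

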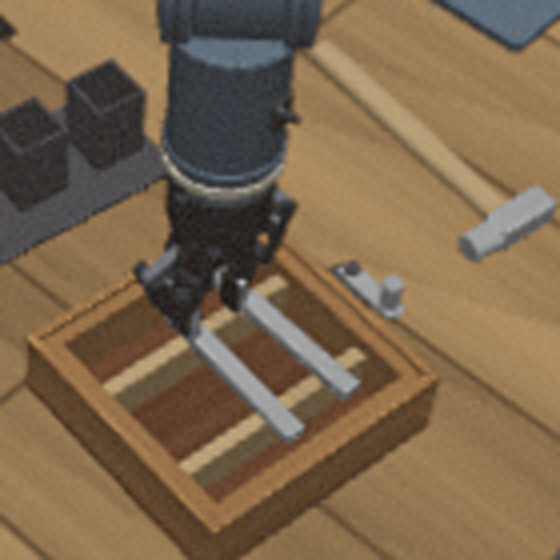

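Emit:
{"name": "step_arm", "arguments": {
  "jaw": [147, 147, 147, 147, 147],
  "linear": [
    [15, 4, 0],
    [32, 4, 0],
    [44, 4, 0],
    [47, 4, 0],
    [47, 4, 0]
  ],
  "turn": [0, 0, 0, 0, 0]
}}

```text
clock: 16.7
position: [0.5854, 0.1619, 0.0382]
tool_rot: [-2.872, 1.571, -3.026]
wrist_force: [0.7, 0.4, -0.4]
finger_gap: 0.0362
```

Emit:
{"name": "step_arm", "arguments": {
  "jaw": [170, 190, 210, 225, 225],
  "linear": [
    [0, 0, 0],
    [0, 0, 0],
    [0, 0, 0],
    [0, 0, 0],
    [0, 0, 0]
  ],
  "turn": [0, 0, 0, 0, 0]
}}

```text
clock: 17.32
position: [0.5854, 0.162, 0.0389]
tool_rot: [0.144, 1.57, -0.01]
wrist_force: [-2.3, -1.6, 5.9]
finger_gap: 0.0145
```

Emit:
{"name": "step_arm", "arguments": {
  "jaw": [255, 255, 255, 255, 255],
  "linear": [
    [0, 0, 0],
    [-5, 0, 0],
    [-25, 0, 0],
    [-60, 0, 0],
    [-100, 0, 0]
  ],
  "turn": [0, 0, 0, 0, 0]
}}

```text
clock: 17.95
position: [0.5849, 0.1616, 0.1389]
tool_rot: [-2.737, 1.569, -2.891]
wrist_force: [0.5, 0.1, -2.9]
finger_gap: 0.0145
```

```bash
python3 - <<'E'
from fit import *
st()
snap('scene','s6')
E
python3 crop.py s6 300 120 440 260 4
```

```text
t 17.95 pos [0.5849 0.1616 0.1389] rot [-2.737  1.569 -2.891] q [-0.03  0.6  -0.5   1.73  0.36  0.91 -0.84] F [ 0.5  0.1 -2.9] gap 0.014543309422280458
```

View pics/s6_c300.png

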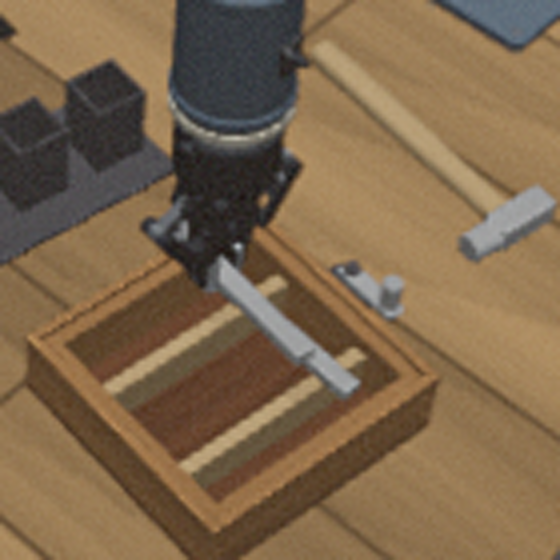

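```bash
cat >> fit.py <<'E'
def tilt(cam,lo,hi,z0,z1,name):
    p,d=snap(cam,name);P=cloud(cam,d);m=reg(P,lo,hi,z0,z1)&(p.min(2)>105)&(p.max(2).astype(int)-p.min(2)<35)
    n,l,s,c=cv2.connectedComponentsWithStats(m.astype(np.uint8)); i=1+np.argmax(s[1:,4]); Q=P[l==i]*1000
    q0=np.median(Q,0); u=np.linalg.svd(Q-q0,full_matrices=False)[2][0]; t=(Q-q0)@u
    print(cam,len(Q),'mid',q0.round(0),'dir',u.round(3),'ends',(q0+u*t.min()).round(0),(q0+u*t.max()).round(0),'elev',np.degrees(np.arcsin(u[2])).round(1))
E
python3 - <<'E'
from fit import *
for c in('scene','top'): tilt(c,(.5,.1),(.7,.34),.075,.3,'x6'+c)
E
```

```text
scene 171 mid [596. 218. 161.] dir [ 0.154  0.988 -0.014] ends [588. 164. 162.] [603. 263. 161.] elev -0.8Traceback (most recent call last):
  File "<stdin>", line 2, in <module>
  File "fit.py", line 13, in tilt
    n,l,s,c=cv2.connectedComponentsWithStats(m.astype(np.uint8)); i=1+np.argmax(s[1:,4]); Q=P[l==i]*1000
                                                                      ~~~~~~~~~^^^^^^^^^
    return _wrapfunc(a, 'argmax', axis=axis, out=out, **kwds)
    return bound(*args, **kwds)
ValueError: attempt to get argmax of an empty sequence
```

```bash
python3 - <<'E'
from fit import *
go((585.5,321,150),(585.5,321,60),zang=-8)
E
```

```text
t 18.1 pos [0.5865 0.1623 0.1403] rot [0.447 1.567 0.293] q [-0.03  0.6  -0.51  1.73  0.36  0.9  -0.84] F [-0.2 -0.7 -2.2] gap 0.014312462085612668
zang -8.8
  -> (585.5, 321, 150) [ -9.5 156.7 -25.3]
  -> (585.5, 321, 60) [ 80.5 156.5 -25.7]
  turn -0.8
```

Emit:
{"name": "step_arm", "arguments": {
  "jaw": [255, 255, 255, 255, 255],
  "linear": [
    [0, 45, -10],
    [0, 100, -25],
    [0, 157, -25],
    [30, 157, -25],
    [70, 157, -25]
  ],
  "turn": [0, 0, 0, 0, 0]
}}

```text
clock: 18.73
position: [0.5844, 0.3218, 0.0667]
tool_rot: [0.058, 1.571, -0.094]
wrist_force: [0.9, -0.8, -1.8]
finger_gap: 0.0144
```

```bash
python3 - <<'E'
from fit import *
go((585.5,321,50),zang=-8)
tilt('scene',(.5,.15),(.7,.46),.069,.3,'x7')
E
python3 crop.py x7 330 120 480 260 4
```

```text
t 18.725 pos [0.5844 0.3218 0.0667] rot [ 0.058  1.571 -0.094] q [-0.31  0.76 -0.46  1.62  0.41  0.86 -1.08] F [ 0.9 -0.8 -1.8] gap 0.014411552038950216
zang -8.7
  -> (585.5, 321, 50) [16.7 -0.6  1.2]
  turn -0.7
scene 161 mid [594. 376.  82.] dir [ 0.156  0.988 -0.012] ends [586. 325.  83.] [601. 421.  82.] elev -0.7
```

View pics/x7_c330.png

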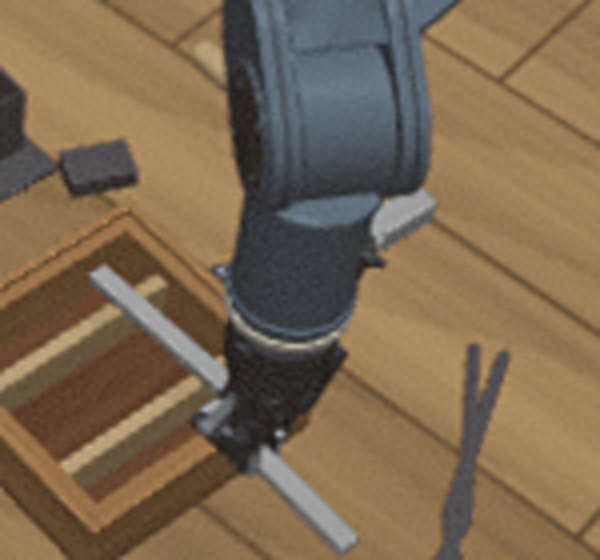

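Emit:
{"name": "step_arm", "arguments": {
  "jaw": [255, 255, 255, 255, 255],
  "linear": [
    [4, 0, 0],
    [8, 0, 0],
    [11, 0, 0],
    [14, 0, 0],
    [17, 0, 0]
  ],
  "turn": [0, 0, 0, 0, 0]
}}

```text
clock: 19.4
position: [0.5855, 0.3234, 0.055]
tool_rot: [0.994, 1.565, 0.841]
wrist_force: [-4.1, 2.5, 17.6]
finger_gap: 0.0147
```

```bash
python3 - <<'E'
from fit import *
st()
tilt('scene',(.5,.335),(.7,.46),.02,.3,'x8')
E
```

```text
t 19.4 pos [0.5855 0.3234 0.055 ] rot [0.994 1.565 0.841] q [-0.31  0.77 -0.45  1.63  0.42  0.83 -1.09] F [-4.1  2.5 17.6] gap 0.014691239770216408
scene 319 mid [648. 420.  64.] dir [-0.211  0.164 -0.964] ends [657. 414. 103.] [638. 428.  19.] elev -74.5
```

Emit:
{"name": "step_arm", "arguments": {
  "jaw": [255, 255, 255, 255, 255],
  "linear": [
    [3, 0, 0],
    [5, 0, 0],
    [7, 0, 0],
    [9, 0, 0],
    [9, 0, 0]
  ],
  "turn": [0, 0, 0, 0, 0]
}}

```text
clock: 20.08
position: [0.5858, 0.3248, 0.0464]
tool_rot: [1.081, 1.563, 0.928]
wrist_force: [-3.3, 5.3, 14.8]
finger_gap: 0.0146
```

```bash
python3 - <<'E'
from fit import *
st()
tilt('scene',(.5,.335),(.625,.46),.02,.3,'x9')
E
```

```text
t 20.075 pos [0.5858 0.3248 0.0464] rot [1.081 1.563 0.928] q [-0.32  0.78 -0.45  1.64  0.43  0.81 -1.1 ] F [-3.3  5.3 14.8] gap 0.014573263864487415
scene 147 mid [594. 372.  42.] dir [ 0.146  0.898 -0.415] ends [588. 334.  59.] [601. 411.  23.] elev -24.5
```

Emit:
{"name": "step_arm", "arguments": {
  "jaw": [255, 255, 255, 255, 255],
  "linear": [
    [-15, 0, 0],
    [-40, 0, 0],
    [-75, 0, 0],
    [-85, -20, 0],
    [-85, -60, 0]
  ],
  "turn": [0, 0, 0, 0, 0]
}}

```text
clock: 20.75
position: [0.5755, 0.2611, 0.1282]
tool_rot: [0.627, 1.569, 0.475]
wrist_force: [0.2, -1.6, -3.1]
finger_gap: 0.0145
```

```bash
python3 - <<'E'
from fit import *
go((586,179,130),(586,179,66),zang=-8.5)
tilt('scene',(.5,.1),(.7,.46),.069,.3,'x10')
E
```

```text
t 20.75 pos [0.5755 0.2611 0.1282] rot [0.627 1.569 0.475] q [-0.2   0.64 -0.49  1.67  0.37  0.92 -0.99] F [ 0.2 -1.6 -3.1] gap 0.014490347045858599
zang -8.7
  -> (586, 179, 130) [ -1.8 -79.5  22.9]
  -> (586, 179, 66) [ 62.2 -79.6  22.8]
  turn -0.2
scene 182 mid [584. 306. 127.] dir [ 0.143  0.879 -0.455] ends [577. 263. 149.] [591. 348. 105.] elev -27.1
```

Emit:
{"name": "step_arm", "arguments": {
  "jaw": [255, 255, 255, 255, 255],
  "linear": [
    [0, -40, 12],
    [0, -80, 23],
    [20, -80, 23],
    [45, -80, 23],
    [58, -80, 23]
  ],
  "turn": [0, 0, 0, 0, 0]
}}

```text
clock: 21.42
position: [0.585, 0.1767, 0.0678]
tool_rot: [-2.31, 1.568, -2.465]
wrist_force: [-0.2, 0.2, -2.5]
finger_gap: 0.0144
```

```bash
python3 - <<'E'
from fit import *
go((586,179,70))
tilt('scene',(.56,.17),(.7,.46),.045,.3,'x11')
E
python3 crop.py x11 300 120 440 260 4
```

```text
t 21.425 pos [0.585  0.1767 0.0678] rot [-2.31   1.568 -2.465] q [-0.08  0.69 -0.46  1.78  0.42  0.77 -0.92] F [-0.2  0.2 -2.5] gap 0.014436101810424599
zang -8.9
  -> (586, 179, 70) [-2.2  2.4  0.6]
scene 225 mid [649. 420.  75.] dir [ 0.687 -0.726  0.014] ends [628. 442.  75.] [679. 389.  76.] elev 0.8
```

View pics/x11_c300.png

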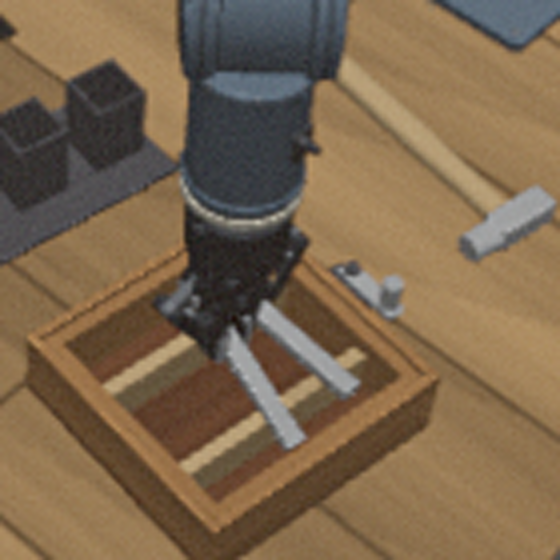

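Emit:
{"name": "step_arm", "arguments": {
  "jaw": [255, 255, 255, 255, 255],
  "linear": [
    [0, 11, 0],
    [-5, 15, 0],
    [-11, 19, 0],
    [-17, 23, 0],
    [-22, 28, 0]
  ],
  "turn": [0, 0, 0, 0, 0]
}}

```text
clock: 22.1
position: [0.5899, 0.2041, 0.0918]
tool_rot: [-1.68, 1.566, -1.835]
wrist_force: [-0.9, -5.5, -4.0]
finger_gap: 0.0146
```

```bash
python3 - <<'E'
from fit import *
st()
tilt('scene',(.56,.17),(.64,.4),.045,.3,'x12')
E
```

```text
t 22.1 pos [0.5899 0.2041 0.0918] rot [-1.68   1.566 -1.835] q [-0.12  0.68 -0.47  1.72  0.4   0.84 -0.93] F [-0.9 -5.5 -4. ] gap 0.014637753098506073
scene 144 mid [596. 240.  77.] dir [ 0.104  0.726 -0.68 ] ends [591. 203. 111.] [600. 269.  50.] elev -42.8
```

Excellent: the bar is at 43° and turning with about 5 N. I'll continue the arc.

Emit:
{"name": "step_arm", "arguments": {
  "jaw": [255, 255, 255, 255, 255],
  "linear": [
    [-5, 6, 0],
    [-10, 12, 0],
    [-14, 18, 0],
    [-18, 24, 0],
    [-21, 30, 0]
  ],
  "turn": [0, 0, 0, 0, 0]
}}

```text
clock: 22.78
position: [0.5948, 0.2347, 0.1131]
tool_rot: [-1.525, 1.567, -1.679]
wrist_force: [-3.2, -7.1, 0.5]
finger_gap: 0.014
```

Emit:
{"name": "step_arm", "arguments": {
  "jaw": [255, 255, 255, 255, 255],
  "linear": [
    [-3, 6, 0],
    [-5, 12, 0],
    [-7, 18, 0],
    [-8, 23, 0],
    [-9, 28, 0]
  ],
  "turn": [0, 0, 0, 0, 0]
}}

```text
clock: 23.4
position: [0.5992, 0.2626, 0.1221]
tool_rot: [-1.415, 1.568, -1.57]
wrist_force: [-0.1, -5.6, -4.6]
finger_gap: 0.0144
```

```bash
python3 - <<'E'
from fit import *
st()
tilt('scene',(.56,.17),(.64,.4),.065,.3,'x13')
E
python3 crop.py x13 300 120 440 260 4
```

```text
t 23.4 pos [0.5992 0.2626 0.1221] rot [-1.415  1.568 -1.57 ] q [-0.2   0.68 -0.48  1.61  0.37  0.94 -0.97] F [-0.1 -5.6 -4.6] gap 0.014392540769627371
scene 33 mid [602. 268.  83.] dir [-0.098  0.126 -0.987] ends [607. 263. 127.] [600. 271.  66.] elev -80.8
```

View pics/x13_c300.png

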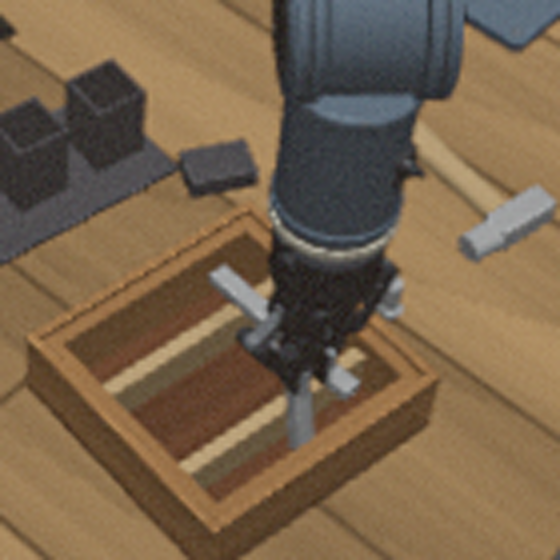

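Emit:
{"name": "step_arm", "arguments": {
  "jaw": [255, 255, 255, 255, 255],
  "linear": [
    [-20, 0, 0],
    [-50, 0, 0],
    [-90, 0, 0],
    [-125, -10, 0],
    [-130, -40, 0]
  ],
  "turn": [0, 0, 0, 0, 0]
}}

```text
clock: 24.08
position: [0.5936, 0.228, 0.2555]
tool_rot: [0.846, 1.564, 0.696]
wrist_force: [1.0, -0.2, -2.3]
finger_gap: 0.0143
```

```bash
python3 - <<'E'
from fit import *
go((613,-96,250),zang=-10)
tilt('scene',(.54,.17),(.66,.4),.12,.3,'x14')
E
python3 crop.py x14 300 120 440 260 4
```

```text
t 24.075 pos [0.5936 0.228  0.2555] rot [0.846 1.564 0.696] q [-0.12  0.53 -0.53  1.51  0.28  1.17 -0.85] F [ 1.  -0.2 -2.3] gap 0.014319845665793068
zang -8.6
  -> (613, -96, 250) [   4.1 -317.5   67.6]
  turn 1.4
scene 68 mid [595. 236. 214.] dir [-0.027  0.226 -0.974] ends [596. 228. 249.] [595. 243. 185.] elev -76.9
```

View pics/x14_c300.png

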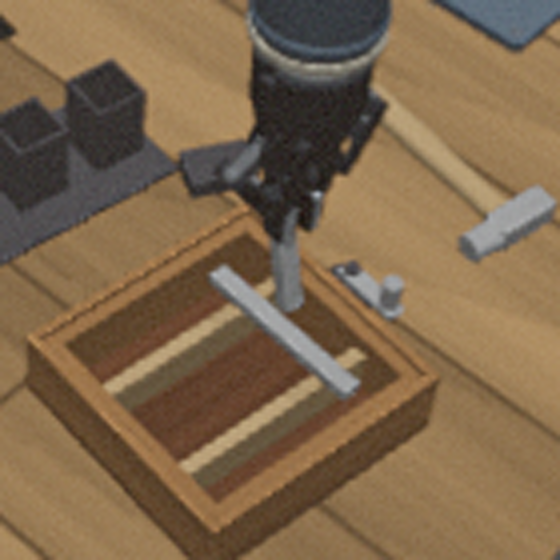

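Emit:
{"name": "step_arm", "arguments": {
  "jaw": [255, 255, 255, 255, 255],
  "linear": [
    [0, -55, 12],
    [0, -110, 24],
    [0, -165, 36],
    [0, -220, 48],
    [0, -275, 60]
  ],
  "turn": [0, 0, 0, 0, 0]
}}

```text
clock: 24.75
position: [0.6106, -0.0574, 0.2524]
tool_rot: [0.325, 1.569, 0.172]
wrist_force: [0.2, 1.1, -2.4]
finger_gap: 0.0143
```

```bash
cat >> fit.py <<'E'
from scipy.optimize import minimize
def standfit(cam,P):
    Q=P[reg(P,(.40,-.20),(.72,.02),.072,.085)][:,:2]*1000
    def cost(p):
        c,s=np.cos(p[2]),np.sin(p[2]); L=(Q-p[:2])@np.array([[c,-s],[s,c]])
        dd=np.min([np.abs(np.max(np.abs(L-[k*78,0]),1)-22.5) for k in(-1,0,1)],0); return np.minimum(dd,8).mean()
    b=min((minimize(cost,(x,y,np.radians(a)),method='Nelder-Mead') for x in range(500,600,12) for y in(-95,-82,-70) for a in (-6,-12)),key=lambda r:r.fun)
    print('stand',cam,len(Q),b.x[:2].round(1),np.degrees(b.x[2]).round(2),round(b.fun,2))
E
python3 - <<'E'
from fit import *
go((615,-111,250),(615,-111,170),zang=-10)
tilt('scene',(.5,-.16),(.7,.1),.12,.3,'x15'); standfit('scene',cloud('scene',np.load('pics/scene_d.npy')))
p,d=snap('top','t15'); standfit('top',cloud('top',d))
E
python3 crop.py x15 240 100 380 240 4
```

```text
t 24.75 pos [ 0.6106 -0.0574  0.2524] rot [0.325 1.569 0.172] q [ 0.34  0.5  -0.52  1.57  0.26  1.14 -0.38] F [ 0.2  1.1 -2.4] gap 0.014303492717970302
zang -8.8
  -> (615, -111, 250) [  2.4 -52.4  12.5]
  -> (615, -111, 170) [ 82.4 -52.4  12.4]
  turn 1.2
scene 75 mid [612. -50. 212.] dir [ 0.028  0.212 -0.977] ends [611. -58. 245.] [612. -44. 182.] elev -77.6
stand scene 272 [536.1 -81.2] -10.51 1.57
stand top 202 [536.7 -83. ] -10.26 0.87
```

View pics/x15_c240.png

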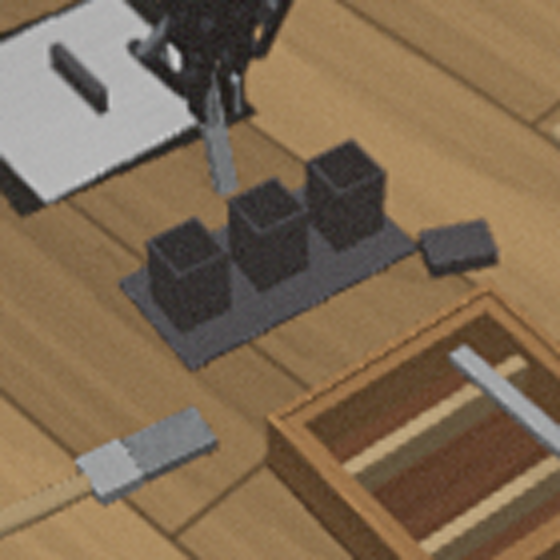

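Emit:
{"name": "step_arm", "arguments": {
  "jaw": [255, 255, 255, 255, 255],
  "linear": [
    [0, -30, 6],
    [0, -52, 12],
    [25, -52, 12],
    [55, -52, 12],
    [70, -52, 12]
  ],
  "turn": [1, 1, 1, 1, 1]
}}

```text
clock: 25.48
position: [0.6138, -0.1095, 0.1801]
tool_rot: [3.093, 1.569, 2.922]
wrist_force: [0.5, -0.9, -1.5]
finger_gap: 0.014
```

```bash
python3 - <<'E'
from fit import *
go((615,-111,90),zang=-10)
tilt('scene',(.5,-.16),(.7,.1),.095,.3,'x16')
E
python3 crop.py x16 240 100 380 240 4
```

```text
t 25.475 pos [ 0.6138 -0.1095  0.1801] rot [3.093 1.569 2.922] q [ 0.4   0.58 -0.48  1.64  0.3   1.01 -0.35] F [ 0.5 -0.9 -1.5] gap 0.014031750677620337
zang -9.8
  -> (615, -111, 90) [90.1 -1.3  1.6]
  turn 0.2
scene 75 mid [ 614. -103.  141.] dir [ 0.072  0.214 -0.974] ends [ 611. -114.  194.] [617. -96. 110.] elev -76.9
```

View pics/x16_c240.png

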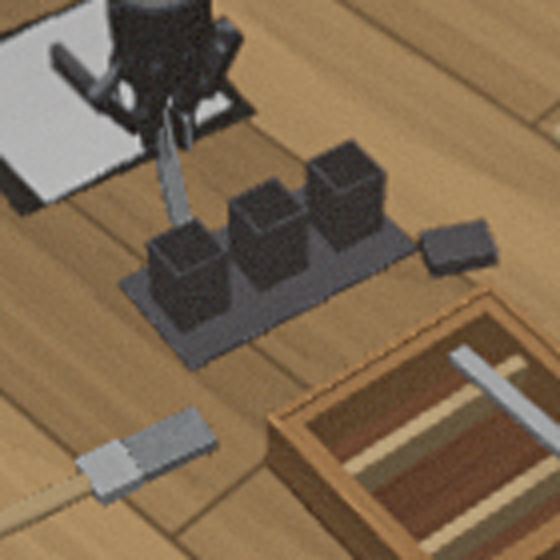

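Emit:
{"name": "step_arm", "arguments": {
  "jaw": [255, 255, 255, 255, 255],
  "linear": [
    [10, -1, 0],
    [22, -1, 0],
    [34, -1, 0],
    [44, -1, 0],
    [50, -1, 0]
  ],
  "turn": [0, 0, 0, 0, 0]
}}

```text
clock: 26.15
position: [0.6138, -0.1106, 0.1305]
tool_rot: [3.087, 1.57, 2.916]
wrist_force: [-0.0, -0.0, -2.7]
finger_gap: 0.0142
```

Emit:
{"name": "step_arm", "arguments": {
  "jaw": [255, 255, 255, 255, 255],
  "linear": [
    [10, 0, 0],
    [20, 0, 0],
    [26, 0, 0],
    [30, 0, 0],
    [32, 0, 0]
  ],
  "turn": [0, 0, 0, 0, 0]
}}

```text
clock: 26.78
position: [0.6145, -0.1097, 0.0995]
tool_rot: [0.975, 1.569, 0.805]
wrist_force: [0.7, 4.0, 1.8]
finger_gap: 0.0138
```

```bash
python3 - <<'E'
from fit import *
st(); snap('scene','s17')
E
python3 crop.py s17 240 100 380 240 4
```

```text
t 26.775 pos [ 0.6145 -0.1097  0.0995] rot [0.975 1.569 0.805] q [ 0.38  0.66 -0.45  1.72  0.36  0.84 -0.4 ] F [0.7 4.  1.8] gap 0.013849677629262905
```

View pics/s17_c240.png

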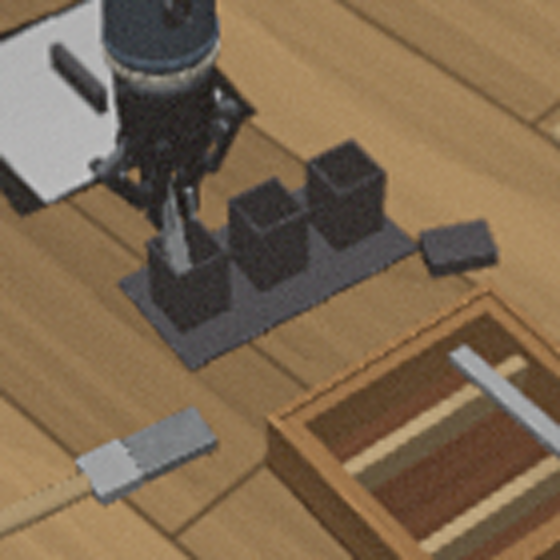

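Emit:
{"name": "step_arm", "arguments": {
  "jaw": [255, 255, 255, 255, 255],
  "linear": [
    [2, 4, 0],
    [4, 6, 0],
    [5, 6, 0],
    [5, 6, 0],
    [5, 6, 0]
  ],
  "turn": [0, 0, 0, 0, 0]
}}

```text
clock: 27.45
position: [0.615, -0.105, 0.0943]
tool_rot: [-1.811, 1.571, -1.982]
wrist_force: [0.7, -0.1, -3.0]
finger_gap: 0.0138
```

Emit:
{"name": "step_arm", "arguments": {
  "jaw": [190, 170, 150, 150, 150],
  "linear": [
    [0, 0, 0],
    [0, 0, 0],
    [0, 0, 0],
    [0, 0, 0],
    [0, 0, 0]
  ],
  "turn": [0, 0, 0, 0, 0]
}}

```text
clock: 28.08
position: [0.615, -0.1048, 0.0943]
tool_rot: [-0.032, 1.571, -0.204]
wrist_force: [-0.7, -0.7, -0.1]
finger_gap: 0.0355
```

Emit:
{"name": "step_arm", "arguments": {
  "jaw": [150, 150, 150, 150, 150],
  "linear": [
    [-15, 0, 0],
    [-50, 0, 0],
    [-110, 0, 0],
    [-160, 0, 0],
    [-160, 40, 0]
  ],
  "turn": [0, 0, 0, 0, 0]
}}

```text
clock: 28.7
position: [0.6237, -0.0684, 0.2599]
tool_rot: [-0.115, 1.562, -0.293]
wrist_force: [1.7, 1.1, -1.3]
finger_gap: 0.0351
```

```bash
python3 - <<'E'
from fit import *
st(); tilt('scene',(.56,-.18),(.68,-.03),.09,.18,'s18'); standfit('scene',cloud('scene',np.load('pics/scene_d.npy')))
E
python3 crop.py s18 240 100 380 240 4
```

```text
t 28.7 pos [ 0.6237 -0.0684  0.2599] rot [-0.115  1.562 -0.293] q [ 0.35  0.51 -0.51  1.53  0.26  1.17 -0.39] F [ 1.7  1.1 -1.3] gap 0.035064183493266975
scene 83 mid [ 614. -119.  127.] dir [ 0.071  0.308 -0.949] ends [ 612. -129.  156.] [ 616. -108.   92.] elev -71.6
stand scene 270 [536.2 -80.9] -10.54 2.12
```

View pics/s18_c240.png

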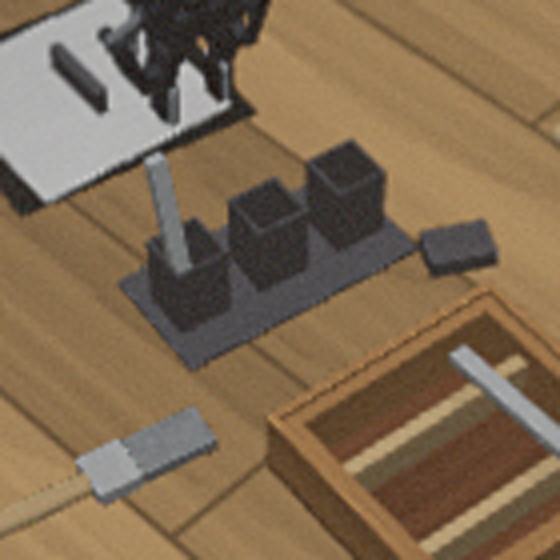

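```bash
python3 - <<'E'
from fit import *
go((529.8,164,200),zang=-4.8)
E
```

```text
t 28.75 pos [ 0.6235 -0.0587  0.2582] rot [0.711 1.564 0.543] q [ 0.34  0.51 -0.51  1.53  0.26  1.16 -0.39] F [-0.3  6.6 -0.6] gap 0.03540087231605445
zang -9.6
  -> (529.8, 164, 200) [  58.4  203.6 -129.9]
  turn -4.8
```

Emit:
{"name": "step_arm", "arguments": {
  "jaw": [171, 171, 171, 171, 171],
  "linear": [
    [0, 40, -26],
    [0, 85, -52],
    [10, 130, -80],
    [30, 170, -107],
    [55, 204, -130]
  ],
  "turn": [-1, -2, -3, -4, -5]
}}

```text
clock: 29.38
position: [0.5278, 0.16, 0.2002]
tool_rot: [0.551, 1.569, 0.469]
wrist_force: [0.7, 0.9, 1.1]
finger_gap: 0.028
```

```bash
python3 - <<'E'
from fit import *
go((529.8,164,85),zang=-4.8)
p,d=snap('top','t19'); P=cloud('top',d); b=reg(P,(.49,.09),(.68,.29),.050,.058); print(b.sum()); rect(P[b],'bar')
E
```

```text
t 29.375 pos [0.5278 0.16   0.2002] rot [0.551 1.569 0.469] q [ 0.    0.46 -0.56  1.8   0.29  0.96 -0.76] F [0.7 0.9 1.1] gap 0.027957090134106063
zang -4.7
  -> (529.8, 164, 85) [115.2   4.    1.5]
  turn 0.1
125
bar 125 c [587.1 189.2] size 197.9 185.6 ang 89.88
```

Emit:
{"name": "step_arm", "arguments": {
  "jaw": [171, 171, 171, 171, 171],
  "linear": [
    [40, 4, 1.5],
    [80, 4, 1.5],
    [115, 4, 1.5],
    [115, 4, 1.5],
    [115, 4, 1.5]
  ],
  "turn": [0, 0, 0, 0, 0]
}}

```text
clock: 30.05
position: [0.531, 0.1621, 0.0858]
tool_rot: [0.502, 1.569, 0.418]
wrist_force: [0.1, -0.0, 0.2]
finger_gap: 0.0281
```

```bash
python3 - <<'E'
from fit import *
go((529.8,164,37),zang=-4.8)
tilt('scene',(.49,.09),(.58,.29),.045,.07,'s20')
E
python3 crop.py s20 300 120 440 260 4
```

```text
t 30.05 pos [0.531  0.1621 0.0858] rot [0.502 1.569 0.418] q [-0.06  0.61 -0.49  1.91  0.42  0.72 -0.88] F [ 0.1 -0.   0.2] gap 0.028084486892383447
zang -4.8
  -> (529.8, 164, 37) [48.8  1.7 -1.4]
  turn -0.0
scene 191 mid [533. 206.  55.] dir [0.066 0.998 0.013] ends [528. 117.  54.] [537. 267.  56.] elev 0.8
```

View pics/s20_c300.png

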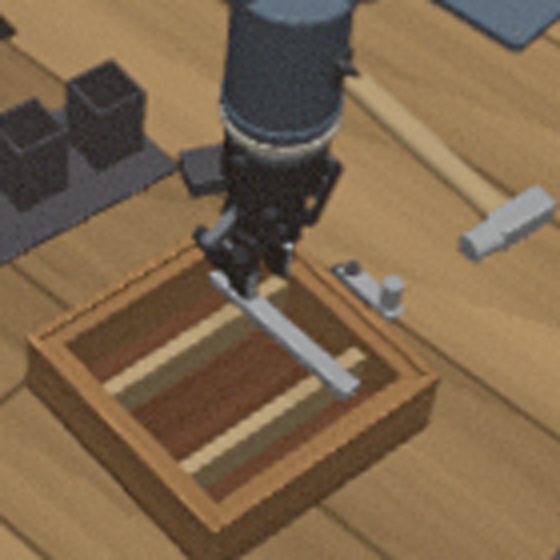

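Emit:
{"name": "step_arm", "arguments": {
  "jaw": [171, 171, 171, 171, 171],
  "linear": [
    [15, 2, -1],
    [32, 2, -1],
    [44, 2, -1],
    [48, 2, -1],
    [48, 2, -1]
  ],
  "turn": [0, 0, 0, 0, 0]
}}

```text
clock: 30.72
position: [0.5294, 0.1647, 0.0358]
tool_rot: [1.929, 1.57, 1.846]
wrist_force: [0.9, 4.4, -2.7]
finger_gap: 0.028
```

Emit:
{"name": "step_arm", "arguments": {
  "jaw": [190, 205, 220, 255, 255],
  "linear": [
    [0, 0, 0],
    [0, 0, 0],
    [0, 0, 0],
    [0, 0, 0],
    [0, 0, 0]
  ],
  "turn": [0, 0, 0, 0, 0]
}}

```text
clock: 31.35
position: [0.5288, 0.1645, 0.0367]
tool_rot: [2.261, 1.57, 2.178]
wrist_force: [-2.8, 4.7, 2.1]
finger_gap: 0.0146
```

Emit:
{"name": "step_arm", "arguments": {
  "jaw": [255, 255, 255, 255, 255],
  "linear": [
    [0, 0, 0],
    [-5, 0, 0],
    [-25, 0, 0],
    [-60, 0, 0],
    [-100, 0, 0]
  ],
  "turn": [0, 0, 0, 0, 0]
}}

```text
clock: 31.98
position: [0.5286, 0.1622, 0.1369]
tool_rot: [-2.307, 1.568, -2.391]
wrist_force: [0.3, 0.4, -0.6]
finger_gap: 0.0144
```

```bash
python3 - <<'E'
from fit import *
go((577,323,140),(577,323,67),zang=-8)
tilt('scene',(.49,.09),(.58,.31),.07,.3,'s21')
E
```

```text
t 31.975 pos [0.5286 0.1622 0.1369] rot [-2.307  1.568 -2.391] q [-0.03  0.54 -0.53  1.87  0.36  0.83 -0.83] F [ 0.3  0.4 -0.6] gap 0.014418665356833235
zang -4.9
  -> (577, 323, 140) [ -3.6 164.3  34.6]
  -> (577, 323, 67) [ 69.4 164.5  34.8]
  turn 3.1
scene 162 mid [534. 219. 155.] dir [-0.086 -0.996  0.015] ends [538. 264. 155.] [530. 168. 156.] elev 0.9
```

Emit:
{"name": "step_arm", "arguments": {
  "jaw": [255, 255, 255, 255, 255],
  "linear": [
    [-5, 45, 10],
    [-5, 100, 25],
    [0, 155, 34],
    [20, 164, 35],
    [65, 164, 35]
  ],
  "turn": [1, 2, 3, 3, 3]
}}

```text
clock: 32.65
position: [0.5788, 0.3251, 0.0715]
tool_rot: [0.407, 1.568, 0.272]
wrist_force: [-0.1, -0.2, -2.4]
finger_gap: 0.0144
```

```bash
python3 - <<'E'
from fit import *
go((578,322,46),zang=-8)
tilt('scene',(.5,.335),(.625,.46),.02,.3,'s22')
E
```

```text
t 32.65 pos [0.5788 0.3251 0.0715] rot [0.407 1.568 0.272] q [-0.32  0.75 -0.46  1.63  0.41  0.86 -1.08] F [-0.1 -0.2 -2.4] gap 0.014416889807854534
zang -7.8
  -> (578, 322, 46) [25.5 -3.2 -0.4]
  turn 0.2
scene 158 mid [588. 381.  90.] dir [0.159 0.987 0.005] ends [580. 335.  89.] [595. 426.  90.] elev 0.3
```

Emit:
{"name": "step_arm", "arguments": {
  "jaw": [255, 255, 255, 255, 255],
  "linear": [
    [6, -2, 0],
    [12, -3, 0],
    [16, -3, 0],
    [20, -3, 0],
    [23, -3, 0]
  ],
  "turn": [0, 0, 0, 0, 0]
}}

```text
clock: 33.33
position: [0.5791, 0.3233, 0.0521]
tool_rot: [0.834, 1.565, 0.697]
wrist_force: [-3.6, -0.2, 21.5]
finger_gap: 0.0149
```

Emit:
{"name": "step_arm", "arguments": {
  "jaw": [255, 255, 255, 255, 255],
  "linear": [
    [3, 0, 0],
    [5, 0, 0],
    [6, 0, 0],
    [7, 0, 0],
    [7, 0, 0]
  ],
  "turn": [0, 0, 0, 0, 0]
}}

```text
clock: 33.95
position: [0.5793, 0.3242, 0.0457]
tool_rot: [0.908, 1.563, 0.772]
wrist_force: [-3.3, 2.6, 17.9]
finger_gap: 0.0147
```

```bash
python3 - <<'E'
from fit import *
st()
tilt('scene',(.5,.335),(.625,.46),.02,.3,'s23')
E
```

```text
t 33.95 pos [0.5793 0.3242 0.0457] rot [0.908 1.563 0.772] q [-0.32  0.78 -0.45  1.65  0.43  0.8  -1.09] F [-3.3  2.6 17.9] gap 0.014675229043839432
scene 156 mid [588. 375.  44.] dir [ 0.126  0.912 -0.391] ends [582. 333.  62.] [593. 414.  28.] elev -23.0
```

Tilted 23°, as with the first bar. I'll raise it and go inside the case.

Emit:
{"name": "step_arm", "arguments": {
  "jaw": [255, 255, 255, 255, 255],
  "linear": [
    [-15, 0, 0],
    [-40, 0, 0],
    [-75, 0, 0],
    [-85, -20, 0],
    [-85, -60, 0]
  ],
  "turn": [0, 0, 0, 0, 0]
}}

```text
clock: 34.62
position: [0.5694, 0.2613, 0.1272]
tool_rot: [0.652, 1.569, 0.517]
wrist_force: [0.6, -1.1, -1.7]
finger_gap: 0.0143
```

```bash
python3 - <<'E'
from fit import *
go((586,177,130),(586,177,66),zang=-8.5)
tilt('scene',(.5,.1),(.7,.39),.069,.3,'x24')
E
```

```text
t 34.625 pos [0.5694 0.2613 0.1272] rot [0.652 1.569 0.517] q [-0.2   0.64 -0.5   1.69  0.37  0.91 -0.98] F [ 0.6 -1.1 -1.7] gap 0.014345598529052518
zang -7.7
  -> (586, 177, 130) [ -2.9 -81.3  27.8]
  -> (586, 177, 66) [ 61.1 -81.4  27.6]
  turn 0.8
scene 177 mid [578. 308. 129.] dir [ 0.142  0.91  -0.39 ] ends [571. 264. 148.] [584. 352. 110.] elev -23.0
```

Emit:
{"name": "step_arm", "arguments": {
  "jaw": [255, 255, 255, 255, 255],
  "linear": [
    [0, -40, 14],
    [0, -85, 27],
    [20, -86, 27],
    [45, -86, 27],
    [58, -86, 27]
  ],
  "turn": [0.5, 0.5, 0.5, 0.5, 0.5]
}}

```text
clock: 35.3
position: [0.5836, 0.1707, 0.0668]
tool_rot: [-2.346, 1.568, -2.493]
wrist_force: [0.0, -0.1, -1.1]
finger_gap: 0.0144
```

Emit:
{"name": "step_arm", "arguments": {
  "jaw": [255, 255, 255, 255, 255],
  "linear": [
    [0, 10, 0],
    [-3, 17, 0],
    [-9, 22, 0],
    [-16, 26, 0],
    [-22, 30, 0]
  ],
  "turn": [0, 0, 0, 0, 0]
}}

```text
clock: 35.92
position: [0.5885, 0.2005, 0.0908]
tool_rot: [-1.707, 1.567, -1.853]
wrist_force: [-1.4, -5.2, -5.1]
finger_gap: 0.0147
```

```bash
python3 - <<'E'
from fit import *
st()
tilt('scene',(.56,.17),(.64,.4),.045,.3,'x25')
E
```

```text
t 35.925 pos [0.5885 0.2005 0.0908] rot [-1.707  1.567 -1.853] q [-0.12  0.68 -0.47  1.73  0.4   0.84 -0.92] F [-1.4 -5.2 -5.1] gap 0.014736298855151505
scene 158 mid [595. 238.  79.] dir [ 0.125  0.758 -0.641] ends [589. 200. 111.] [600. 270.  52.] elev -39.8
```

Emit:
{"name": "step_arm", "arguments": {
  "jaw": [255, 255, 255, 255, 255],
  "linear": [
    [-5, 6, 0],
    [-10, 12, 0],
    [-15, 18, 0],
    [-19, 24, 0],
    [-22, 30, 0]
  ],
  "turn": [0, 0, 0, 0, 0]
}}

```text
clock: 36.6
position: [0.593, 0.2304, 0.1131]
tool_rot: [-1.599, 1.567, -1.744]
wrist_force: [-3.4, -10.6, 1.2]
finger_gap: 0.0143
```

Emit:
{"name": "step_arm", "arguments": {
  "jaw": [255, 255, 255, 255, 255],
  "linear": [
    [-3, 6, 0],
    [-6, 12, 0],
    [-8, 18, 0],
    [-10, 25, 0],
    [-11, 35, 0]
  ],
  "turn": [0, 0, 0, 0, 0]
}}

```text
clock: 37.22
position: [0.5983, 0.2651, 0.1242]
tool_rot: [-1.476, 1.567, -1.622]
wrist_force: [0.8, -6.1, -2.1]
finger_gap: 0.0146
```

```bash
python3 - <<'E'
from fit import *
st()
tilt('scene',(.56,.17),(.64,.4),.067,.3,'x26')
E
```

```text
t 37.225 pos [0.5983 0.2651 0.1242] rot [-1.476  1.567 -1.622] q [-0.21  0.68 -0.48  1.61  0.37  0.95 -0.96] F [ 0.8 -6.1 -2.1] gap 0.014638948197779571
scene 29 mid [601. 270.  87.] dir [ 0.061  0.122 -0.991] ends [600. 268. 105.] [602. 272.  68.] elev -82.1
```

Emit:
{"name": "step_arm", "arguments": {
  "jaw": [255, 255, 255, 255, 255],
  "linear": [
    [-20, 0, 0],
    [-50, 0, 0],
    [-90, 0, 0],
    [-125, -10, 0],
    [-130, -40, 0]
  ],
  "turn": [0, 0, 0, 0, 0]
}}

```text
clock: 37.9
position: [0.593, 0.231, 0.2574]
tool_rot: [0.874, 1.563, 0.733]
wrist_force: [0.2, -1.4, -2.6]
finger_gap: 0.0142
```

```bash
python3 - <<'E'
from fit import *
go((539,-95,250),zang=-10)
tilt('scene',(.54,.17),(.66,.4),.12,.3,'x27'); standfit('scene',cloud('scene',np.load('pics/scene_d.npy')))
E
```

```text
t 37.9 pos [0.593  0.231  0.2574] rot [0.874 1.563 0.733] q [-0.12  0.53 -0.54  1.5   0.28  1.18 -0.84] F [ 0.2 -1.4 -2.6] gap 0.014241717860738115
zang -8.1
  -> (539, -95, 250) [   5.5 -330.4   -7.7]
  turn 1.9
scene 53 mid [595. 236. 216.] dir [ 0.019  0.164 -0.986] ends [594. 232. 243.] [595. 240. 193.] elev -80.5
stand scene 269 [536.2 -81. ] -10.41 2.2
```

Emit:
{"name": "step_arm", "arguments": {
  "jaw": [255, 255, 255, 255, 255],
  "linear": [
    [0, -55, -1],
    [0, -110, -3],
    [0, -165, -5],
    [0, -220, -6],
    [0, -275, -7]
  ],
  "turn": [0.5, 1, 1.5, 2, 2]
}}

```text
clock: 38.58
position: [0.5459, -0.0445, 0.2544]
tool_rot: [0.316, 1.569, 0.137]
wrist_force: [1.2, 0.2, -2.3]
finger_gap: 0.0143
```

```bash
python3 - <<'E'
from fit import *
go((537.5,-93,170),zang=-10)
E
```

```text
t 38.575 pos [ 0.5459 -0.0445  0.2544] rot [0.316 1.569 0.137] q [ 0.36  0.4  -0.52  1.73  0.22  1.07 -0.41] F [ 1.2  0.2 -2.3] gap 0.014301429204393099
zang -10.3
  -> (537.5, -93, 170) [ 84.4 -49.3   0.2]
  turn -0.3
```

Emit:
{"name": "step_arm", "arguments": {
  "jaw": [255, 255, 255, 255, 255],
  "linear": [
    [0, -30, 0],
    [10, -49, 0],
    [30, -49, 0],
    [55, -49, 0],
    [72, -49, 0]
  ],
  "turn": [0, 0, 0, 0, 0]
}}

```text
clock: 39.2
position: [0.537, -0.0904, 0.1801]
tool_rot: [2.116, 1.57, 1.938]
wrist_force: [-0.1, -0.3, -2.7]
finger_gap: 0.0141
```

```bash
python3 - <<'E'
from fit import *
go((537.5,-93,94),zang=-10)
tilt('scene',(.5,-.16),(.585,.1),.095,.3,'x28')
E
python3 crop.py x28 240 100 380 240 4
```

```text
t 39.2 pos [ 0.537  -0.0904  0.1801] rot [2.116 1.57  1.938] q [ 0.41  0.47 -0.49  1.84  0.27  0.9  -0.38] F [-0.1 -0.3 -2.7] gap 0.014148279654108562
zang -10.2
  -> (537.5, -93, 94) [86.1 -2.5  1. ]
  turn -0.2
scene 60 mid [537. -86. 143.] dir [ 0.102  0.177 -0.979] ends [533. -93. 182.] [540. -81. 111.] elev -78.2
```

View pics/x28_c240.png

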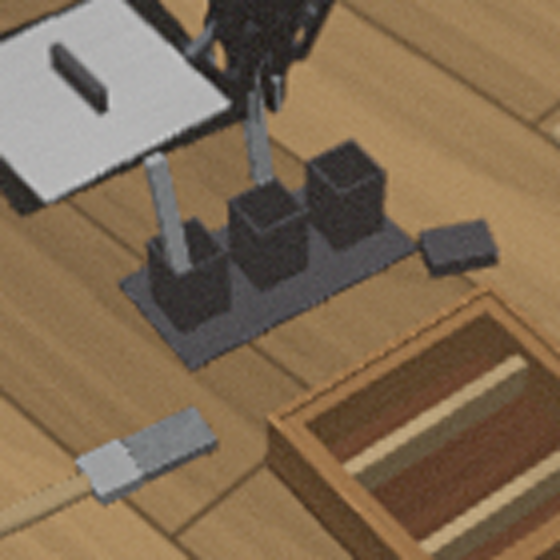

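Aligned over the middle mouth, and the case is empty. I'll lower the bar in.

Emit:
{"name": "step_arm", "arguments": {
  "jaw": [255, 255, 255, 255, 255],
  "linear": [
    [10, -2, 0],
    [22, -2, 0],
    [34, -2, 0],
    [44, -2, 0],
    [50, -2, 0]
  ],
  "turn": [0, 0, 0, 0, 0]
}}

```text
clock: 39.88
position: [0.5366, -0.0938, 0.1306]
tool_rot: [3.021, 1.57, 2.841]
wrist_force: [0.2, -0.4, -1.8]
finger_gap: 0.0144
```

Emit:
{"name": "step_arm", "arguments": {
  "jaw": [255, 255, 255, 255, 255],
  "linear": [
    [10, 0, 0],
    [20, 0, 0],
    [27, 0, 0],
    [32, 0, 0],
    [34, 0, 0]
  ],
  "turn": [0, 0, 0, 0, 0]
}}

```text
clock: 40.5
position: [0.537, -0.0934, 0.0972]
tool_rot: [1.16, 1.57, 0.98]
wrist_force: [0.5, 3.2, 0.9]
finger_gap: 0.0142
```

```bash
python3 - <<'E'
from fit import *
st(); snap('scene','s29')
E
python3 crop.py s29 240 100 380 240 4
```

```text
t 40.5 pos [ 0.537  -0.0934  0.0972] rot [1.16 1.57 0.98] q [ 0.38  0.57 -0.43  1.93  0.35  0.71 -0.45] F [0.5 3.2 0.9] gap 0.014155832596968046
```

View pics/s29_c240.png

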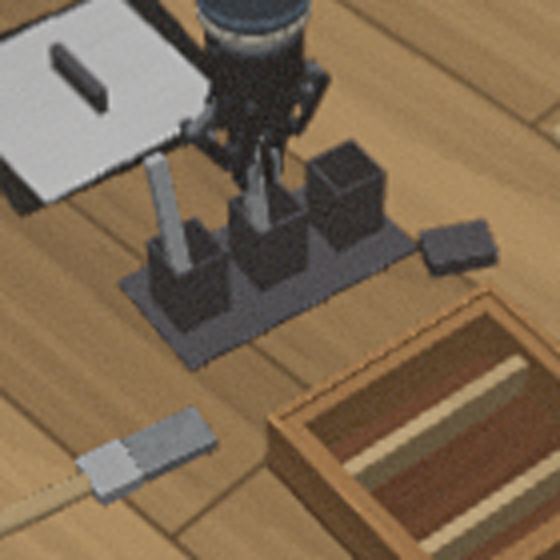

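Emit:
{"name": "step_arm", "arguments": {
  "jaw": [255, 255, 210, 180, 150],
  "linear": [
    [2, 4, 0],
    [3, 6, 0],
    [3, 6, 0],
    [3, 6, 0],
    [3, 6, 0]
  ],
  "turn": [0, 0, 0, 0, 0]
}}

```text
clock: 41.18
position: [0.5379, -0.0882, 0.0945]
tool_rot: [-0.206, 1.57, -0.386]
wrist_force: [-0.2, -0.5, -0.4]
finger_gap: 0.0353
```

Emit:
{"name": "step_arm", "arguments": {
  "jaw": [150, 150, 150, 150, 150],
  "linear": [
    [0, 0, 0],
    [-15, 0, 0],
    [-50, 0, 0],
    [-110, 0, 0],
    [-165, 0, 0]
  ],
  "turn": [0, 0, 0, 0, 0]
}}

```text
clock: 41.8
position: [0.5376, -0.0877, 0.2623]
tool_rot: [0.484, 1.57, 0.305]
wrist_force: [1.0, -0.9, 2.0]
finger_gap: 0.0352
```

```bash
python3 - <<'E'
from fit import *
go((511,-349.5,255),zang=-8.0); tilt('scene',(.48,-.18),(.57,-.03),.09,.18,'s30'); tilt('scene',(.57,-.18),(.68,-.03),.09,.18,'s30');standfit('scene',cloud('scene',np.load('pics/scene_d.npy')))
P=cloud('scene',np.load('pics/scene_d.npy'));g=reg(P,(.45,-.42),(.58,-.28),.031,.05); rect(P[g],'grip')
E
python3 crop.py s30 240 100 380 240 4
```

```text
t 41.8 pos [ 0.5376 -0.0877  0.2623] rot [0.484 1.57  0.305] q [ 0.44  0.38 -0.52  1.73  0.21  1.09 -0.33] F [ 1.  -0.9  2. ] gap 0.035191907976951306
zang -10.3
  -> (511, -349.5, 255) [   7.2 -262.3   20.5]
  turn -2.3
scene 76 mid [ 535. -102.  127.] dir [ 0.025  0.246 -0.969] ends [ 534. -111.  160.] [536. -93.  90.] elev -75.7
scene 84 mid [ 613. -119.  128.] dir [ 0.032  0.272 -0.962] ends [ 612. -127.  159.] [ 614. -109.   92.] elev -74.1
stand scene 268 [536.2 -81.6] -10.64 2.5
grip 60 c [ 513.  -348.4] size 77.6 13.2 ang 84.77
```

View pics/s30_c240.png

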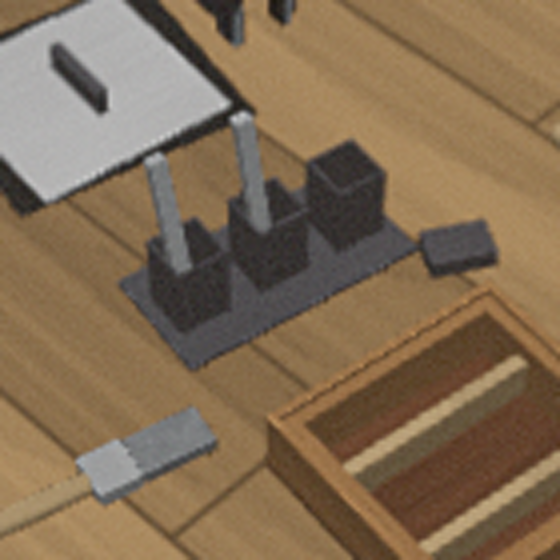

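Both bars stand, leaning 14–16°, and the case is empty. Now I'll fetch the cover.

Emit:
{"name": "step_arm", "arguments": {
  "jaw": [150, 150, 150, 150, 150],
  "linear": [
    [0, -55, 4],
    [0, -110, 8],
    [0, -165, 12],
    [0, -220, 17],
    [0, -262, 20]
  ],
  "turn": [-0.5, -1, -1.5, -2.3, -2.3]
}}

```text
clock: 42.52
position: [0.5096, -0.3519, 0.26]
tool_rot: [-0.986, 1.57, -1.128]
wrist_force: [0.5, 1.2, -0.1]
finger_gap: 0.0351
```

Emit:
{"name": "step_arm", "arguments": {
  "jaw": [150, 150, 150, 150, 150],
  "linear": [
    [40, 0, 0],
    [90, 0, 0],
    [140, 0, 0],
    [175, 0, 0],
    [190, 0, 0]
  ],
  "turn": [0, 0, 0, 0, 0]
}}

```text
clock: 43.15
position: [0.5098, -0.349, 0.068]
tool_rot: [2.666, 1.568, 2.526]
wrist_force: [0.4, -0.1, 0.9]
finger_gap: 0.0352
```

```bash
python3 - <<'E'
from fit import *
go((511,-349.5,16),zang=-8.0)
E
```

```text
t 43.15 pos [ 0.5098 -0.349   0.068 ] rot [2.666 1.568 2.526] q [ 0.77  0.69 -0.39  1.76  0.36  0.76  0.05] F [ 0.4 -0.1  0.9] gap 0.03518332381054642
zang -8.0
  -> (511, -349.5, 16) [52.  -0.4  1.4]
  turn -0.0
```

Emit:
{"name": "step_arm", "arguments": {
  "jaw": [150, 150, 150, 150, 150],
  "linear": [
    [20, 0, 1],
    [38, 0, 1],
    [48, 0, 1],
    [51, 0, 1],
    [51, 0, 1]
  ],
  "turn": [0, 0, 0, 0, 0]
}}

```text
clock: 43.78
position: [0.5118, -0.3496, 0.0186]
tool_rot: [-0.392, 1.57, -0.532]
wrist_force: [-0.8, -0.3, 0.5]
finger_gap: 0.0352
```

Emit:
{"name": "step_arm", "arguments": {
  "jaw": [190, 210, 230, 255, 255],
  "linear": [
    [0, 0, 0],
    [0, 0, 0],
    [0, 0, 0],
    [0, 0, 0],
    [0, 0, 0]
  ],
  "turn": [0, 0, 0, 0, 0]
}}

```text
clock: 44.4
position: [0.5117, -0.3496, 0.0189]
tool_rot: [-0.632, 1.57, -0.771]
wrist_force: [-1.7, 0.9, 5.8]
finger_gap: 0.0103
```

Emit:
{"name": "step_arm", "arguments": {
  "jaw": [255, 255, 255, 255, 255],
  "linear": [
    [-2, 0, 0],
    [-15, 0, 0],
    [-60, 0, 0],
    [-120, 0, 0],
    [-180, 0, 0]
  ],
  "turn": [0, 0, 0, 0, 0]
}}

```text
clock: 45.02
position: [0.5112, -0.3492, 0.2006]
tool_rot: [1.939, 1.57, 1.8]
wrist_force: [1.1, -1.1, -3.3]
finger_gap: 0.0107
```

```bash
python3 - <<'E'
from fit import *
go((587.6,188.1,245),zang=-8.0)
E
```

```text
t 45.025 pos [ 0.5112 -0.3492  0.2006] rot [1.939 1.57  1.8  ] q [ 0.81  0.54 -0.45  1.62  0.27  1.03  0.13] F [ 1.1 -1.1 -3.3] gap 0.010657515819964918
zang -8.0
  -> (587.6, 188.1, 245) [-44.1 542.7   0.9]
  turn 0.0
```

Emit:
{"name": "step_arm", "arguments": {
  "jaw": [255, 255, 255, 255, 255],
  "linear": [
    [-45, 10, 0],
    [-65, 60, 0],
    [-65, 115, 0],
    [-65, 170, 0],
    [-65, 225, 0]
  ],
  "turn": [0, 0, 0, 0, 0]
}}

```text
clock: 45.65
position: [0.5426, -0.1249, 0.2641]
tool_rot: [-0.283, 1.57, -0.423]
wrist_force: [0.2, -0.2, -3.2]
finger_gap: 0.0108
```

Emit:
{"name": "step_arm", "arguments": {
  "jaw": [255, 255, 255, 255, 255],
  "linear": [
    [0, 55, 0],
    [0, 110, 0],
    [0, 165, 0],
    [0, 220, 0],
    [0, 275, 0]
  ],
  "turn": [0, 0, 0, 0, 0]
}}

```text
clock: 46.28
position: [0.581, 0.1472, 0.264]
tool_rot: [-0.575, 1.57, -0.715]
wrist_force: [1.3, -0.5, -3.6]
finger_gap: 0.0104
```

```bash
python3 - <<'E'
from fit import *
go((587.6,188.1,110),zang=-8.0)
E
```

```text
t 46.275 pos [0.581  0.1472 0.264 ] rot [-0.575  1.57  -0.715] q [ 0.03  0.47 -0.55  1.58  0.26  1.16 -0.72] F [ 1.3 -0.5 -3.6] gap 0.010445229243274694
zang -8.0
  -> (587.6, 188.1, 110) [154.   41.4   0.8]
  turn -0.0
```

Emit:
{"name": "step_arm", "arguments": {
  "jaw": [255, 255, 255, 255, 255],
  "linear": [
    [10, 25, 0.5],
    [40, 41.5, 1],
    [90, 41.5, 1],
    [130, 41.5, 1],
    [154, 41.5, 1]
  ],
  "turn": [0, 0, 0, 0, 0]
}}

```text
clock: 46.9
position: [0.587, 0.1861, 0.1077]
tool_rot: [-2.624, 1.568, -2.763]
wrist_force: [0.3, -0.1, -2.5]
finger_gap: 0.0103
```

```bash
python3 - <<'E'
from fit import *
go((587.6,188.1,75),zang=-8.0)
p,d=snap('top','t31');P=cloud('top',d)
b=reg(P,(.42,.03),(.75,.36),.09,.108)&(p.min(2)>140); rect(P[b],'cover'); print(np.median(P[b][:,2]))
p,d=snap('scene','s31');P=cloud('scene',d)
b=reg(P,(.42,.03),(.75,.36),.09,.108)&(p.min(2)>140); rect(P[b],'cover'); print(np.median(P[b][:,2]))
E
python3 crop.py s31 280 120 430 260 4
```

```text
t 46.9 pos [0.587  0.1861 0.1077] rot [-2.624  1.568 -2.763] q [-0.08  0.65 -0.49  1.73  0.38  0.86 -0.88] F [ 0.3 -0.1 -2.5] gap 0.010291996863502108
zang -8.0
  -> (587.6, 188.1, 75) [32.7  2.1  0.4]
  turn 0.0
cover 1480 c [582.9 180.9] size 142.2 269.5 ang 48.97
0.09728065755846149
cover 2691 c [572.3 186.5] size 197.6 227.9 ang 82.11
0.09551668222090015
```

View pics/s31_c280.png

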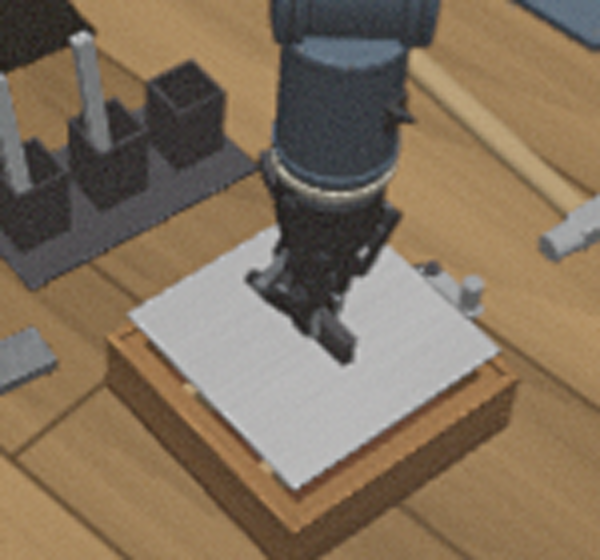

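Emit:
{"name": "step_arm", "arguments": {
  "jaw": [255, 255, 255, 255, 255],
  "linear": [
    [8, 1.5, 0.4],
    [16, 1.5, 0.4],
    [23, 1.5, 0.4],
    [28, 1.5, 0.4],
    [31, 1.5, 0.4]
  ],
  "turn": [0, 0, 0, 0, 0]
}}

```text
clock: 47.62
position: [0.5886, 0.188, 0.0781]
tool_rot: [-2.367, 1.571, -2.507]
wrist_force: [-0.1, 0.5, -2.7]
finger_gap: 0.0104
```

```bash
python3 - <<'E'
from fit import *
go((587.6,188.1,75),zang=-8.0)
E
```

```text
t 47.625 pos [0.5886 0.188  0.0781] rot [-2.367  1.571 -2.507] q [-0.1   0.69 -0.47  1.75  0.41  0.8  -0.91] F [-0.1  0.5 -2.7] gap 0.01044445435057666
zang -8.0
  -> (587.6, 188.1, 75) [ 3.1 -0.  -1. ]
  turn -0.0
```

Force is unchanged, so it isn't resting on the walls. I'll go the last 3 mm, release and rise.

Emit:
{"name": "step_arm", "arguments": {
  "jaw": [255, 255, 255, 255, 255],
  "linear": [
    [1, 0, -1],
    [2, 0, -1],
    [3, 0, -1],
    [3, 0, -1],
    [3, 0, -1]
  ],
  "turn": [0, 0, 0, 0, 0]
}}

```text
clock: 48.25
position: [0.5877, 0.1882, 0.0753]
tool_rot: [1.002, 1.571, 0.862]
wrist_force: [-0.5, -0.6, -3.0]
finger_gap: 0.0105
```

Emit:
{"name": "step_arm", "arguments": {
  "jaw": [220, 180, 150, 150, 150],
  "linear": [
    [0, 0, 0],
    [0, 0, 0],
    [0, 0, 0],
    [-10, 0, 0],
    [-50, 0, 0]
  ],
  "turn": [0, 0, 0, 0, 0]
}}

```text
clock: 48.88
position: [0.5865, 0.1876, 0.1247]
tool_rot: [-2.679, 1.567, -2.818]
wrist_force: [-0.2, -0.0, 0.4]
finger_gap: 0.0356
```

Emit:
{"name": "step_arm", "arguments": {
  "jaw": [150, 150, 150, 150, 150],
  "linear": [
    [-40, 0, 0],
    [-60, -30, 0],
    [-60, -85, 0],
    [-60, -140, 0],
    [-60, -195, 0]
  ],
  "turn": [0, 0, 0, 0, 0]
}}

```text
clock: 49.5
position: [0.5603, -0.0065, 0.1863]
tool_rot: [-0.005, 1.569, -0.145]
wrist_force: [0.8, -0.2, -0.8]
finger_gap: 0.0353
```

```bash
cat > chk.py <<'E'
from fit import *
import sys
n=sys.argv[1]
for cam in('top','scene'):
    p,d=snap(cam,n+cam);P=cloud(cam,d)
    b=reg(P,(.42,.03),(.75,.36),.055,.075)&(p.min(2)>140); Q=P[b]*1000
    A=np.c_[Q[:,:2]-[587,187],np.ones(len(Q))]; w_=np.linalg.lstsq(A,Q[:,2],rcond=None)[0]; print(cam,'cover plane',w_.round(4),len(Q))
    maskrect(cam,b,.065,'cover')
    g=reg(P,(.53,.12),(.64,.26),.088,.11); rect(P[g],'grip top'); print(np.median(P[g],0).round(4))
    k=reg(P,(.43,.15),(.54,.28),.098,.115); rect(P[k],'knob'); print(np.mean(P[k],0).round(4))
E
python3 chk.py c1; python3 -c "
from h import *
go((470.5,246,150))"; python3 crop.py c1top 200 150 400 280 4
```

```text
top cover plane [3.00000e-04 1.40000e-03 6.45709e+01] 5966
cover top 307 c [587.4 186.4] size 195.1 200.2 ang 81.93
grip top 161 c [588.6 186.5] size 80.1 12.2 ang 81.73
[0.5881 0.1862 0.0947]
knob 34 c [473.5 243.1] size 12.1 15.3 ang 1.09
[0.4734 0.2429 0.1027]
scene cover plane [-1.30000e-03  2.00000e-04  6.52135e+01] 3246
cover scene 187 c [587.4 187.7] size 195.0 198.2 ang 82.08
grip top 117 c [588.1 189.4] size 80.8 16.5 ang 80.75
[0.5892 0.1927 0.0946]
knob 23 c [472.8 245.6] size 13.8 13.0 ang 39.06
[0.4734 0.2464 0.1037]
t 49.6 pos [ 0.5596 -0.0128  0.1856] rot [-1.627  1.566 -1.776] q [ 0.29  0.49 -0.53  1.8   0.3   0.94 -0.52] F [-0.1  0.2 -0.2] gap 0.035301715904495136
zang -8.5
  -> (470.5, 246, 150) [  34.6  242.9 -126.5]
```

View pics/c1top_c200.png

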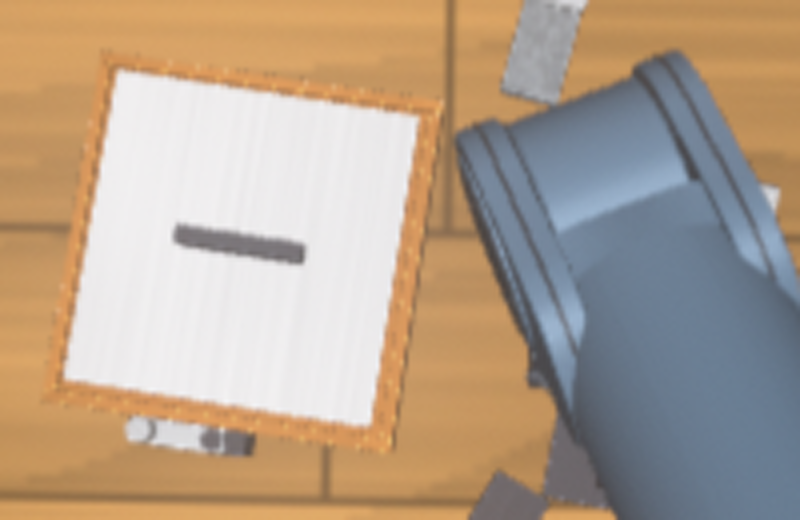

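```bash
python3 -c "
from h import *
go((473,244.7,150),zang=-6)"
```

```text
t 49.6 pos [ 0.5596 -0.0128  0.1856] rot [-1.627  1.566 -1.776] q [ 0.29  0.49 -0.53  1.8   0.3   0.94 -0.52] F [-0.1  0.2 -0.2] gap 0.035301715904495136
zang -8.5
  -> (473, 244.7, 150) [  34.6  242.  -123.8]
  turn -2.5
```

Emit:
{"name": "step_arm", "arguments": {
  "jaw": [180, 180, 180, 180, 180],
  "linear": [
    [0, 50, -20],
    [0, 100, -50],
    [0, 150, -80],
    [10, 200, -105],
    [20, 242, -124]
  ],
  "turn": [0, -1, -2, -2.5, -2.5]
}}

```text
clock: 50.22
position: [0.4705, 0.2548, 0.1662]
tool_rot: [0.811, 1.569, 0.716]
wrist_force: [0.8, 0.0, 0.4]
finger_gap: 0.0252
```

```bash
python3 -c "
from h import *
go((473,244.7,130),(473,244.7,84),zang=-6)"
```

```text
t 50.225 pos [0.4705 0.2548 0.1662] rot [0.811 1.569 0.716] q [-0.2   0.48 -0.57  1.88  0.33  0.87 -1.02] F [0.8 0.  0.4] gap 0.025217267071411923
zang -5.4
  -> (473, 244.7, 130) [36.2 -9.9  3.4]
  -> (473, 244.7, 84) [ 82.2 -10.    3.4]
  turn 0.6
```

Emit:
{"name": "step_arm", "arguments": {
  "jaw": [180, 180, 180, 180, 180],
  "linear": [
    [10, -6, 2],
    [36, -10, 3],
    [40, -10, 3],
    [40, -10, 3],
    [40, -10, 3]
  ],
  "turn": [0, 0, 0, 0, 0]
}}

```text
clock: 50.85
position: [0.474, 0.242, 0.1262]
tool_rot: [0.669, 1.569, 0.572]
wrist_force: [0.0, 0.9, 0.4]
finger_gap: 0.0251
```

```bash
python3 -c "
from h import *
go((473,244.7,84),zang=-6); snap('scene','s33')"; python3 crop.py s33 330 120 450 240 5
```

```text
t 50.85 pos [0.474  0.242  0.1262] rot [0.669 1.569 0.572] q [-0.2   0.53 -0.54  1.93  0.38  0.78 -1.04] F [0.  0.9 0.4] gap 0.025103230327535087
zang -5.5
  -> (473, 244.7, 84) [42.2  2.5 -1.3]
  turn 0.5
```

View pics/s33_c330.png

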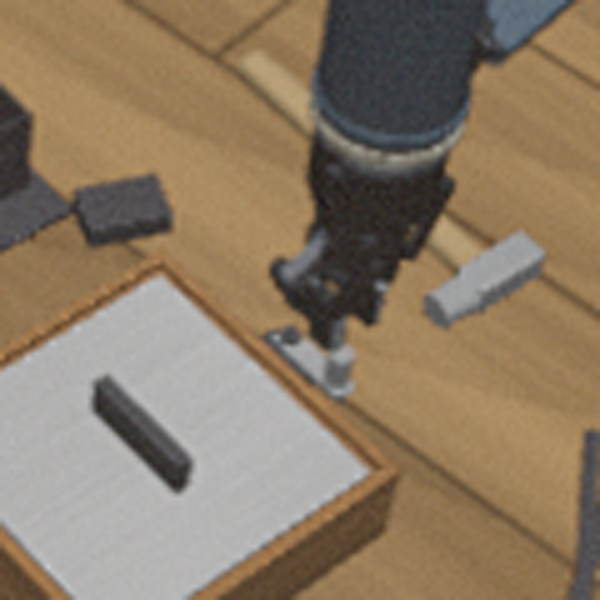

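Knob at (340,370), with the fingers above it. Descending.

Emit:
{"name": "step_arm", "arguments": {
  "jaw": [180, 180, 180, 180, 180],
  "linear": [
    [10, 2.5, -1],
    [25, 2.5, -1],
    [42, 2.5, -1],
    [42, 2.5, -1],
    [42, 2.5, -1]
  ],
  "turn": [0, 0, 0, 0, 0]
}}

```text
clock: 51.52
position: [0.4726, 0.2445, 0.0831]
tool_rot: [-2.893, 1.57, -2.989]
wrist_force: [0.2, 0.2, -0.4]
finger_gap: 0.0255
```

```bash
python3 - <<'E'
from h import *
for a in (76,68,60,52,44):
    r=np.radians(a);print(a,468.2+42*np.cos(r),203.7+42*np.sin(r))
go(*[tuple(np.round((468.2+42*np.cos(np.radians(a)),203.7+42*np.sin(np.radians(a)),84),1).tolist()) for a in (84,76,68,60,52,44)])
E
```

```text
76 478.36071961518604 244.45242050359184
68 483.9334769234683 242.64172189180505
60 489.2 240.0730669589464
52 494.05778196367766 236.7964516514823
44 498.41227161422336 232.87565155927788
t 51.525 pos [0.4726 0.2445 0.0831] rot [-2.893  1.57  -2.989] q [-0.23  0.59 -0.5   1.97  0.43  0.69 -1.1 ] F [ 0.2  0.2 -0.4] gap 0.02548220447492276
zang -5.5
  -> (472.6, 245.5, 84.0) [-0.9  1.  -0.1]
  -> (478.4, 244.5, 84.0) [-0.9  0.6  5.8]
  -> (483.9, 242.6, 84.0) [-0.9 -0.8 11.4]
  -> (489.2, 240.1, 84.0) [-0.9 -2.7 16.9]
  -> (494.1, 236.8, 84.0) [-0.9 -5.6 22.1]
  -> (498.4, 232.9, 84.0) [-0.9 -9.  26.8]
```

Emit:
{"name": "step_arm", "arguments": {
  "jaw": [180, 180, 180, 180, 180],
  "linear": [
    [0, 0.5, 6],
    [0, -1, 11.5],
    [0, -3, 17],
    [0, -5.5, 22],
    [0, -9, 27]
  ],
  "turn": [8, 16, 24, 32, 40]
}}

```text
clock: 52.15
position: [0.4986, 0.2329, 0.0837]
tool_rot: [2.544, 1.57, 1.745]
wrist_force: [-0.5, 0.6, -1.0]
finger_gap: 0.0249
```

```bash
python3 - <<'E'
from h import *
go(*[tuple(np.round((468.2+42*np.cos(np.radians(a)),203.7+42*np.sin(np.radians(a)),84),1).tolist()) for a in (36,28,20,12,4,-3,-7,-10)])
E
```

```text
t 52.15 pos [0.4986 0.2329 0.0837] rot [2.544 1.57  1.745] q [-0.32  0.58 -0.3   1.93  0.26  0.67 -1.58] F [-0.5  0.6 -1. ] gap 0.024876380074762984
zang -45.8
  -> (502.2, 228.4, 84.0) [-0.3 -0.6  5.8]
  -> (505.3, 223.4, 84.0) [-0.3 -1.8 11.5]
  -> (507.7, 218.1, 84.0) [-0.3 -3.8 17. ]
  -> (509.3, 212.4, 84.0) [-0.3 -6.7 22.2]
  -> (510.1, 206.6, 84.0) [ -0.3 -10.1  26.9]
  -> (510.1, 201.5, 84.0) [ -0.3 -13.7  30.5]
  -> (509.9, 198.6, 84.0) [ -0.3 -15.9  32.5]
  -> (509.6, 196.4, 84.0) [ -0.3 -17.6  33.8]
```

Emit:
{"name": "step_arm", "arguments": {
  "jaw": [180, 180, 180, 180, 180],
  "linear": [
    [0, -0.5, 6],
    [0, -2, 11.5],
    [0, -4, 17],
    [0, -6.5, 22],
    [0, -10, 27]
  ],
  "turn": [8, 16, 24, 32, 40]
}}

```text
clock: 52.78
position: [0.5108, 0.2072, 0.0839]
tool_rot: [2.473, 1.569, 0.977]
wrist_force: [0.0, 0.9, -1.3]
finger_gap: 0.0253
```

```bash
python3 - <<'E'
from h import *
go(*[tuple(np.round((468.2+42*np.cos(np.radians(a)),203.7+42*np.sin(np.radians(a)),84),1).tolist()) for a in (-3,-7,-10,-12)])
E
```

```text
t 52.775 pos [0.5108 0.2072 0.0839] rot [2.473 1.569 0.977] q [-0.4   0.57 -0.1   1.94  0.09  0.64 -2.06] F [ 0.   0.9 -1.3] gap 0.02530461261765224
zang -85.7
  -> (510.1, 201.5, 84.0) [-0.1 -1.1  5.6]
  -> (509.9, 198.6, 84.0) [-0.1 -1.5  8.5]
  -> (509.6, 196.4, 84.0) [-0.1 -2.  10.7]
  -> (509.3, 195.0, 84.0) [-0.1 -2.4 12. ]
```

Emit:
{"name": "step_arm", "arguments": {
  "jaw": [180, 180, 180, 180, 180],
  "linear": [
    [0, -1, 5.5],
    [0, -1.5, 8.5],
    [0, -2, 11],
    [0, -2, 11],
    [0, -2, 10]
  ],
  "turn": [7, 10, 12, 12, 12]
}}

```text
clock: 53.4
position: [0.5089, 0.1961, 0.0832]
tool_rot: [-0.955, 1.57, -2.656]
wrist_force: [-0.7, -0.5, 0.4]
finger_gap: 0.0249
```

Emit:
{"name": "step_arm", "arguments": {
  "jaw": [180, 180, 180, 180, 180],
  "linear": [
    [-15, 0, 0],
    [-45, 0, 0],
    [-90, 0, 0],
    [-130, 0, 0],
    [-150, 0, 30]
  ],
  "turn": [0, 0, 0, 0, 0]
}}

```text
clock: 54.02
position: [0.5058, 0.1687, 0.2365]
tool_rot: [2.342, 1.567, 0.644]
wrist_force: [0.5, 0.2, -0.2]
finger_gap: 0.025
```

Emit:
{"name": "step_arm", "arguments": {
  "jaw": [180, 180, 180, 180, 180],
  "linear": [
    [0, 0, 50],
    [0, 0, 100],
    [0, 0, 150],
    [0, 0, 200],
    [0, 0, 200]
  ],
  "turn": [-8, -16, -20, -20, -20]
}}

```text
clock: 54.65
position: [0.4782, -0.0359, 0.2343]
tool_rot: [-0.101, 1.569, -1.46]
wrist_force: [0.2, -0.8, -0.2]
finger_gap: 0.025
```

```bash
python3 chk.py c2; python3 -c "
from fit import *
st(); tilt('scene',(.48,-.18),(.57,-.03),.09,.18,'s40'); tilt('scene',(.57,-.18),(.68,-.03),.09,.18,'s41');standfit('scene',cloud('scene',np.load('pics/scene_d.npy')))
for n in ['brush','tin','mug','tongs','offcut']:
    r=bot.find_in('scene',n); print(n,[np.round(x['at'],3).tolist() for x in r[:1]])
"; python3 crop.py c2top 200 150 400 280 4
```

```text
top cover plane [1.30000e-03 5.00000e-04 6.46217e+01] 5861
cover top 332 c [587.4 186.4] size 195.1 200.2 ang 81.93
grip top 161 c [588.6 186.6] size 79.8 12.1 ang 81.79
[0.5881 0.1861 0.0942]
knob 35 c [509.3 200.4] size 13.8 13.8 ang 48.42
[0.5095 0.2004 0.1032]
scene cover plane [-6.00000e-04  9.00000e-04  6.52622e+01] 3196
cover scene 207 c [587.3 187.8] size 195.2 198.3 ang 81.96
grip top 116 c [587.8 189.2] size 80.9 16.7 ang 83.95
[0.5891 0.191  0.0947]
knob 20 c [509.3 203.4] size 14.0 15.4 ang 36.97
[0.509  0.203  0.1039]
t 54.75 pos [ 0.4791 -0.0317  0.2341] rot [1.773 1.57  0.419] q [ 0.02  0.28 -0.06  1.93  0.02  0.93 -1.41] F [-0.4  0.3 -0.2] gap 0.02495734568901761
scene 75 mid [ 536. -103.  130.] dir [ 0.031  0.241 -0.97 ] ends [ 535. -110.  158.] [537. -94.  93.] elev -75.9
scene 90 mid [ 613. -118.  129.] dir [ 0.03   0.25  -0.968] ends [ 612. -127.  161.] [ 614. -108.   90.] elev -75.4
stand scene 274 [535.9 -80.9] -10.45 2.53
brush [[0.775, -0.015, 0.02]]
tin [[0.764, -0.21, 0.08]]
mug [[0.675, 0.439, 0.049]]
tongs [[0.445, 0.424, 0.01]]
offcut [[0.413, 0.028, 0.017]]
```

View pics/c2top_c200.png

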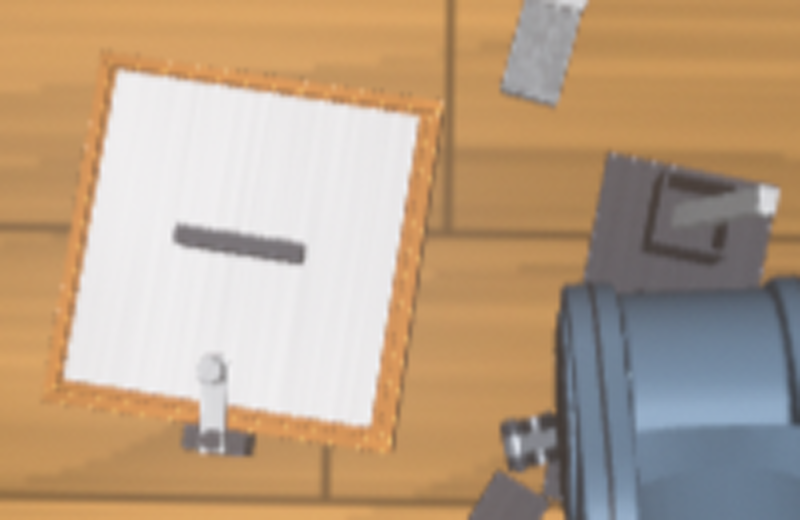

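View pics/c2scene.png

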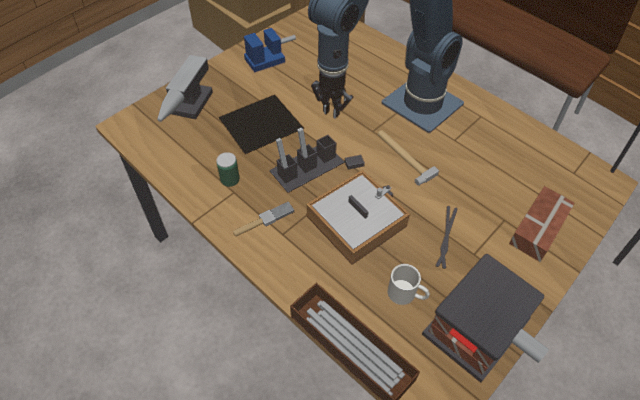

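```bash
python3 -c "
from bench import bot
print(bot.close_job())"
```

```text
the job is handed in; nothing more can be done
None
```

The job is done and handed in at about 55 s of the 208 s allowed. I turned the tab aside, laid the cover on the mat, stood both bars in the stand, put the cover back and turned the tab over it. The hand-in reported no verdict, so the results below are my own measurements.

- **Bars:** there were only two in the case, and it was empty afterwards. The tool could only point down, so I tilted each bar in the grip by levering it on the case's outer wall, then against an inner wall. They stand in the far and middle sockets, leaning about 14° (0.25 rad) against the 0.6 rad limit.
- **Stand:** it was knocked about 42 mm aside early on. I re-measured it before placing the bars, and the later checks showed it had not moved again.
- **Cover:** it is level, with its top face at about 65 mm. Its centre is within about 2 mm of where it started, going by the plate outline. The scene camera put the grip about 5 mm further in y than the top camera did, but that was already so at the start.
- **Tab:** it reads about 0.1 rad, against the 0.35 rad limit.
- **Other things on the bench:** all were within about 5 mm of their first readings, and the arm was clear of everything at the end.

I noticed no slackening of the grip, and no final check failed.

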